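Put four swapped jars back into the stands that fit them

TASK

The four jars have been put away in each other's stands: the two large ones teeter on stands too small for them and the two small ones stand loose in the large ones. Put every jar back right down in the well made for it (yellow jar in the blue stand, red jar in the white stand, white-lidded small jar in the terracotta stand, dark-lidded small jar in the dark wooden stand); the cork mat is free if you need to set one aside. Set them down gently without tipping any over, and do not move or upset the drinking glass.

Things in the scene. Friction and masses are not known exactly. Their poses are not given: they have to be found in the camera images.
- jar_yellow: Large jar, all yellow with a yellow lid; 72 mm across and 115 mm tall; its tight screw lid is 68 mm across, from 94 mm above the foot to the top; about 380 g. Origin: centre of its underside, z up. Grip it by the lid. Starts perched on the terracotta or dark stand, foot at z = 22 mm; belongs in the blue stand. (The like jar at the wall is no part of this.)
- jar_red: Large jar, all red with a red lid, the tallest; 66 mm across and 135 mm tall; its tight screw lid is 62 mm across, from 110 mm above the foot to the top; about 360 g. Origin: centre of its underside, z up. Starts perched on the terracotta or dark stand, foot at z = 22 mm; belongs in the white stand. (The like jar at the wall is no part of this.)
- jar_small_white: Small jar with a white lid and a green-edged label; 48 mm across and 88 mm tall; its tight screw lid is 45 mm across, from 73 mm above the foot to the top; about 140 g. Origin: centre of its underside, z up. Starts loose in the blue or white stand, foot at z = 6 mm; belongs in the terracotta stand.
- jar_small_dark: Smallest jar, brown with a near-black lid; 42 mm across and 70 mm tall; its tight screw lid is 40 mm across, from 59 mm above the foot to the top; about 100 g. Origin: centre of its underside, z up. Starts loose in the blue or white stand, foot at z = 6 mm; belongs in the dark wood stand.
- stand_blue: Blue glazed jar stand, a fixed round puck 98 mm across and 22 mm high with a round flat-bottomed well 77 mm across, widening to 83 mm over its top 6 mm; the floor of the well is 6 mm above the stand's underside. Made for the yellow jar. Origin: centre of its underside, on the worktop; z up.
- stand_white: White glazed jar stand, a fixed round puck 98 mm across and 22 mm high with a round flat-bottomed well 71 mm across, widening to 77 mm over its top 6 mm; the floor of the well is 6 mm above the stand's underside. Made for the red jar. Origin: centre of its underside, on the worktop; z up.
- stand_terracotta: Terracotta (orange-brown clay) jar stand, a fixed round puck 90 mm across and 22 mm high with a round flat-bottomed well 53 mm across, widening to 59 mm over its top 6 mm; the floor of the well is 6 mm above the stand's underside. Made for the white-lidded jar. Origin: centre of its underside, on the worktop; z up.
- stand_dark: Dark brown wooden jar stand, a fixed round puck 90 mm across and 22 mm high with a round flat-bottomed well 47 mm across, widening to 53 mm over its top 6 mm; the floor of the well is 6 mm above the stand's underside. Made for the dark-lidded jar. Origin: centre of its underside, on the worktop; z up.
- cork_mat: Round tan cork mat, fixed, 90 mm across and 6 mm thick, empty at the start: a free place to stand a jar meanwhile. Origin: centre of its underside, on the worktop; z up.
- tumbler: Empty clear drinking glass, 81 mm across at the rim and 91 mm tall, standing among the stands; not part of the job. Origin: centre of its underside, on the worktop; z up.
Things that resemble listed ones, but are neither listed nor needed, are in the scene too. Leave any turquoise look-alike of the jar_yellow alone.

How it is judged:
By the outcome, as a careful person would: the job done as asked, in the order asked, and still so for the second after the job is handed in, with the robot touching nothing.
It also fails if it takes over 125 s, if anything falls off the work surface, if the arm or the gripper's body presses on something with over 40 N, if the wrist force passes 120 N, or if a joint passes its speed limit or range.

ROBOT

A 6-joint arm with a two-finger parallel gripper is mounted at the origin on a cart in front of the work surface, level with it; the furniture and walls round the work are solid. World frame = base frame: x ahead of the robot, y to its left, z up, the work surface at z = 0. Lengths are in m, angles in degrees, forces in N, time in s.
With the tool pointing down it reaches from about 0.3 to 0.875 m from the base axis. Payload 6.4 kg.
Tool frame: the origin (TCP) lies on the front face of the gripper's body, between the roots of the fingers; the fingertips stand 73 mm ahead of it and the grasp point (between the pads) lies pinch_z ahead of it (pinch_z is the distance from the TCP to the grasp point, in m); z points along the fingers, y is the line along which they close (so a half turn about z gives the same grasp; the last joint's range is limited). The gripper opens to 85 mm and grips with 20 to 120 N. Pads are 22 mm wide; open, the fingers measure 114 mm over their backs; the gripper's body (76 mm by 85 mm) begins 54 mm behind the grasp point. The pads swing forward as they close: fully open they stand 13 mm farther back than shut.
Start: joints at [-85.331, 10.359, 92.074, -0, 77.567, -11.82], TCP at [0.163, -0.551, 0.304] pointing down, gripper open.
Joint ranges: [-171.53, 171.53], [-51.25, 118.39], [17.06, 147.69], [-65.23, 245.23], [0, 150.52], [-178.68, 178.68]. Speed limits (degrees/s): [147.25, 147.25, 172.46, 180, 180, 180].

INTERFACE

Orientations are given as a 3x3 rotation matrix whose columns are the frame's x, y, z axes.
In Python, from workcell import get_state, read_camera, sign_off, pinch_z gives the robot as it stands. The module is installed in compiled form; this text tells all that it offers.
- The arm moves only by the tool apply_moves, never from a script. Its argument "commands" is a list of rows, each a list of 7 numbers: the opening, from 0 (shut) to 1 (fully open), then the shift along the tool's x, y, z as a fraction of full scale, then the turn, a rotation vector about the tool's x, y, z as a fraction of full scale. In form: [[claw, dx, dy, dz, rx, ry, rz], ...]. A call has 1 to 5 rows; each row is the pose to reach, as a shift and turn from the pose commanded when the call began, along the tool's axes at that moment; what a row does not reach only later rows make up. Full scale, the value 1, is 100 mm for a shift and 90 degrees for a turn. A row lasts 1/12 s, in which the tool goes at most 41.7 mm and 7.16 degrees, less where a joint would pass 70% of its speed; a pose out of reach is approached as far as the arm can. A call with a number of a shift or a turn outside -1 to 1 is refused whole. A call with a gripper value outside its range is refused whole. The fingers move at their own pace and stop on an object; "force" is the grip in N (left out, the last holds). Time passes only in rows, so rows that repeat a pose let the fingers close. It gives the time, the measured TCP pose, the force, the opening and the grip force at its end, in the units of the state.
- get_state(): the state, without advancing time (a new reading comes with each control period).
- read_camera(name): name is "scene" or "top" or "wrist"; returns a dict with "frame" (400x640x3 uint8, red, green, blue), "depth" (400x640 float32, m along the optical axis (not along the pixel's ray), 0 where there is no reading), "fx", "fy", "cx", "cy" (pixels), "k1" (the pictures are not rectified: a ray, as slopes to the right and down, at radius r is drawn at 1 + k1 r^2 times it, then the intrinsics apply), "rvec" (rotation vector, rad) and "tvec" (3), from world to camera coordinates, as OpenCV has them. Camera axes: x right, y down, z forward; pixel columns grow to the right and rows downward; lengths in m; the calibration is good to about 2 mm. A picture is of the moment at which its call begins.
- sign_off(): hands the job in; it is judged then, once.
The state is a dict: "time": time; "joints": joint angles; "qd": joint speeds; "tau": joint torques, N m; "ee_pos": TCP position; "tool_rot": TCP orientation; "force": force on the tool from outside, world axes, zero at the start; "wrist_torque": the same for the moment, N m; "opening": opening from 0.0 (shut) to 1.0 (fully open); "grasp_force": force on a finger pad.
Only numpy, scipy, OpenCV 4.12 (cv2) and the standard library are available. Lean on these libraries where they do the work, as an engineer would, in place of code of your own. Each camera call takes 0.05 s, during which the arm holds its last target. There are 200 camera calls.

## Working session

There is one attempt and no reset: what is moved stays moved. The work goes in short steps, Python scripts to look and compute and a tool call to move; the robot and the scene stay as the last step left them, time stands still between calls to the robot, and variables do not carry over. Pictures are saved under pics/ and viewed, at most 14 in all, crops included, and the job is handed in when it is done.

Besides the shell and the picture viewer there is one more tool, called after "Request:" as name([rows], argument=value, ...), one row to a line, values as JSON. apply_moves: Moves the arm, as the interface text tells. Shift numbers are shares of 100 mm and turn numbers shares of 90 degrees, none past 1 either way. Its arguments: {"type":"object","properties":{"commands":{"type":"array","items":{"type":"array","items":{"type":"number","minimum":-1,"maximum":1}}},"force":{"type":"number"}},"required":["commands"]}

```bash
mkdir -p pics; cat > h.py <<'E'
import numpy as np, cv2
from workcell import *
def cam(n):
    c=read_camera(n); c['R']=cv2.Rodrigues(np.array(c['rvec'],float))[0]; c['t']=np.array(c['tvec'],float).ravel()
    c['K']=np.array([[c['fx'],0,c['cx']],[0,c['fy'],c['cy']],[0,0,1.]]); c['D']=np.array([c['k1'],0,0,0.]); return c
def save(c,n): cv2.imwrite('pics/'+n,c['frame'][:,:,::-1])
def ray(c,u,v):
    p=cv2.undistortPoints(np.array([[[u,v]]],float),c['K'],c['D'])[0,0]
    return -c['R'].T@c['t'], c['R'].T@np.array([p[0],p[1],1.])
def plane(c,u,v,z):
    o,d=ray(c,u,v); return o+d*(z-o[2])/d[2]
def cloud(c):
    v,u=np.mgrid[0:400,0:640]
    p=cv2.undistortPoints(np.stack([u,v],-1).reshape(-1,1,2).astype(float),c['K'],c['D']).reshape(400,640,2)
    P=np.dstack([p,np.ones((400,640))])*c['depth'][...,None]
    return (P-c['t'])@c['R']
E
python3 - <<'E'
from h import *
print(get_state(),pinch_z)
for n in ('scene','top','wrist'):
    c=cam(n); save(c,n+'0.png'); print(n,-c['R'].T@c['t'],c['R'][2],c['fx'],c['k1'])
E
```

```text
{'time': 0.0, 'joints': array([-8.53277233e+01,  1.04017488e+01,  9.21326260e+01, -1.02446156e-03,
        7.75674756e+01, -1.18208313e+01]), 'qd': array([ 0.0055899 , -0.02714639, -0.0693719 ,  0.04826937, -0.05748429,
        0.02264134]), 'tau': array([-1.36809426e-04, -4.44873655e+01, -3.51342165e+01, -3.00926122e-04,
        9.02534433e-03,  1.01703998e-05]), 'ee_pos': array([ 0.16321204, -0.55089658,  0.30297728]), 'tool_rot': array([[ 9.58852822e-01,  2.83903573e-01, -1.62201647e-04],
       [ 2.83903407e-01, -9.58851251e-01,  1.77029601e-03],
       [ 3.47066110e-04, -1.74350293e-03, -9.99998420e-01]]), 'force': array([ 0.30643399,  0.19580203, -0.23512535]), 'wrist_torque': array([-0.00543439, -0.03032487, -0.00378695]), 'grasp_force': 0.0, 'opening': 0.9990773150846703} 0.0539
scene [-0.53407981  0.41899038  0.69938825] [ 0.69093223 -0.56022825 -0.45689929] 509.4727346566574 -0.06385958800210849
top [ 0.31479338 -0.38732157  1.21568753] [ 0.13723097 -0.02352881 -0.99025959] 490.6756758387719 -0.02760135340260678
wrist [ 0.22513853 -0.53165446  0.37212797] [-0.24890102 -0.07191623 -0.96585524] 297.18779950664924 0.010097863028150404
```

View pics/top0.png

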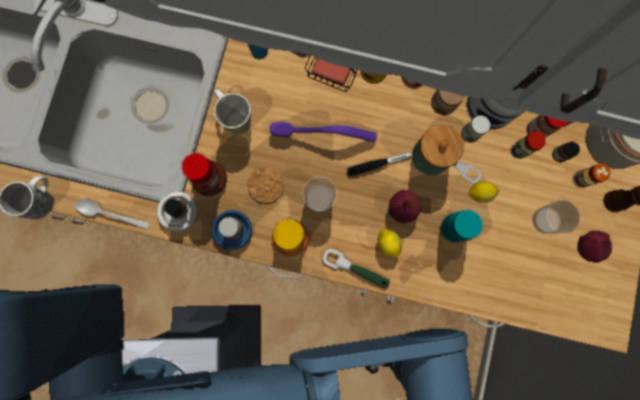

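View pics/scene0.png

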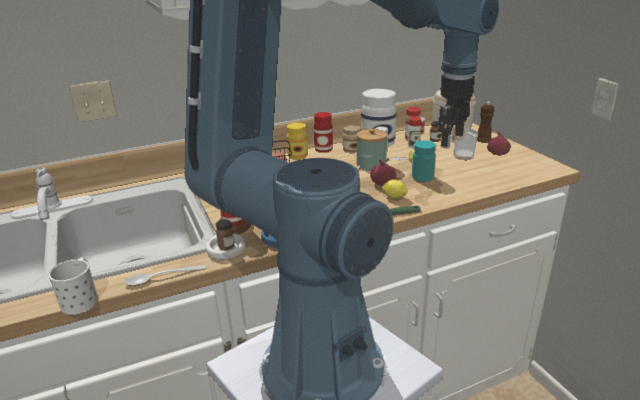

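The top view shows:
- The red jar is at (198,170), on what is probably the dark stand.
- The dark small jar is in the white stand at (177,210), and the white-lidded jar is in the blue stand at (232,228).
- The yellow jar is at (290,237), on terracotta.
- The cork mat is at (265,185) and the tumbler at (319,193).

The arm hides most of this in the scene view.

```bash
python3 - <<'E'
from h import *
c=cam('top'); P=cloud(c); hsv=cv2.cvtColor(c['frame'],cv2.COLOR_RGB2HSV)
for n,u,v,z in [('red',196,165,.157),('darkjar',176,208,.076),('whitejar',230,226,.094),('yellow',288,234,.137),('cork',265,185,.006),('tumbler',319,193,.09),('mug',233,112,.1)]:
    print(n,hsv[v,u],'depthpt',P[v,u].round(3),'plane',plane(c,u,v,z).round(3))
    # height-based cluster
    w=P[v-30:v+31,u-30:u+31].reshape(-1,3); m=(abs(w[:,2]-z)<.006)&(np.hypot(*(w[:,:2]-plane(c,u,v,z)[:2]).T)<.06)
    if m.sum()>5:
        (a,b),r=cv2.minEnclosingCircle(w[m][:,:2].astype(np.float32)); print('   circ',round(a,4),round(b,4),'r',round(r,4),'z',np.median(w[m][:,2]).round(4),m.sum())
# stand rims at z=.022
for lo,hi in [(.017,.027)]:
    m=(P[...,2]>lo)&(P[...,2]<hi)&(c['depth']>0)
    n,l,s,ce=cv2.connectedComponentsWithStats(m.astype(np.uint8))
    for i in range(1,n):
        if s[i,4]>40:
            w=P[l==i][:,:2].astype(np.float32); (a,b),r=cv2.minEnclosingCircle(w); print(s[i],round(a,3),round(b,3),round(r,3))
big=cv2.resize(c['frame'][80:270,150:400],None,fx=3.1,fy=3.1,interpolation=cv2.INTER_CUBIC); cv2.imwrite('pics/topcrop.png',big[:,:,::-1])
E
```

```text
red [  0 243 167] depthpt [ 0.543 -0.141  0.157] plane [ 0.543 -0.141  0.157]
   circ 0.5406 -0.1376 r 0.0307 z 0.1574 587
darkjar [ 0  0 19] depthpt [ 0.459 -0.076  0.074] plane [ 0.459 -0.077  0.076]
   circ 0.4609 -0.0679 r 0.0202 z 0.0761 227
whitejar [ 27  14 165] depthpt [ 0.412 -0.206  0.096] plane [ 0.413 -0.205  0.094]
   circ 0.411 -0.1998 r 0.0226 z 0.0942 301
yellow [ 23 255 195] depthpt [ 0.389 -0.339  0.14 ] plane [ 0.389 -0.339  0.137]
   circ 0.3888 -0.3381 r 0.0337 z 0.1371 726
cork [ 15 160 140] depthpt [ 0.521 -0.278  0.005] plane [ 0.521 -0.278  0.006]
   circ 0.5211 -0.2777 r 0.0601 z 0.0052 1411
tumbler [ 18  47 130] depthpt [ 0.497 -0.412  0.012] plane [ 0.486 -0.41   0.09 ]
   circ 0.4847 -0.4105 r 0.0403 z 0.0904 113
mug [21 27 65] depthpt [ 0.711 -0.197  0.006] plane [ 0.68  -0.212  0.1  ]
   circ 0.6889 -0.2044 r 0.0482 z 0.0993 202
[ 64   0  21  17 104] 0.999 0.217 0.028
[431 101  22  14  42] 0.713 -0.728 0.03
[224 108  24  16  70] 0.689 -0.207 0.031
[367 131   9  11  65] 0.638 -0.545 0.015
[191 160  35  36 316] 0.54 -0.137 0.045
[574 170  10  18  41] 0.52 -1.073 0.022
[ 35 187  15  32  63] 0.485 0.274 0.039
[ 16 189  13  25  66] 0.49 0.31 0.031
[607 191  13  21  45] 0.462 -1.158 0.027
[157 192  40  40 533] 0.458 -0.064 0.05
[549 206  16  26  77] 0.421 -0.992 0.032
[211 210  41  40 435] 0.41 -0.195 0.049
[272 221  37  35 213] 0.388 -0.338 0.044
[624 307  16  93 260] 0.091 -1.163 0.111
```

View pics/topcrop.png

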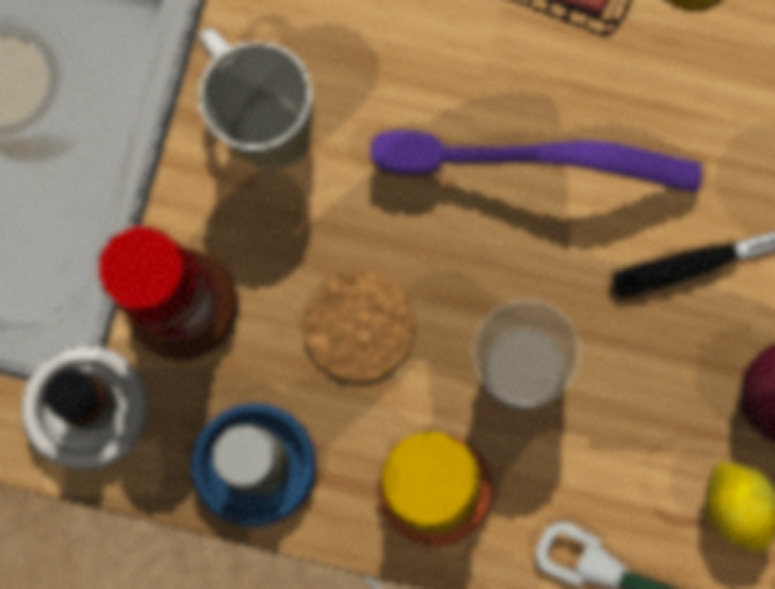

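All four stands match up, with blue at (0.410,-0.195), terracotta at (0.388,-0.338), white at (0.458,-0.064) and dark at (0.540,-0.137). The heights agree with the text. Next I'll go over the scene for a wrist view to cross-check these.

Request:
apply_moves([
  [1, 0.32, -0.23, 0, 0, 0, 0],
  [1, 0.64, -0.46, 0, 0, 0, 0],
  [1, 0.96, -0.69, 0, 0, 0, 0],
  [1, 0.96, -0.69, 0, 0, 0, 0],
])

```text
time: 0.53
ee_pos: [0.2389, -0.4531, 0.3033]
tool_rot: [[0.958, 0.288, 0.001], [0.288, -0.958, 0.004], [0.002, -0.003, -1.0]]
force: [0.5, -0.6, 0.0]
opening: 1.004
grasp_force: 0.0
```

Request:
apply_moves([
  [1, 0.32, -0.23, -0.2, 0, 0, 0],
  [1, 0.64, -0.46, -0.4, 0, 0, 0],
  [1, 0.96, -0.69, -0.5, 0, 0, 0],
  [1, 0.96, -0.69, -0.5, 0, 0, 0],
])

```text
time: 0.87
ee_pos: [0.3113, -0.3613, 0.3566]
tool_rot: [[0.958, 0.288, 0.004], [0.288, -0.958, -0.002], [0.003, 0.003, -1.0]]
force: [0.4, -0.3, 0.6]
opening: 0.998
grasp_force: 0.0
```

Request:
apply_moves([
  [1, 0.32, -0.23, -0.2, 0, 0, 0],
  [1, 0.64, -0.46, -0.4, 0, 0, 0],
  [1, 0.96, -0.69, -0.5, 0, 0, 0],
  [1, 0.96, -0.69, -0.5, 0, 0, 0],
  [1, 0.96, -0.69, -0.5, 0, 0, 0],
])

```text
time: 1.28
ee_pos: [0.3818, -0.2699, 0.4048]
tool_rot: [[0.958, 0.288, 0.001], [0.288, -0.958, -0.002], [0.001, 0.002, -1.0]]
force: [-0.6, 0.8, -0.7]
opening: 0.999
grasp_force: 0.0
```

```bash
cat >> h.py <<'E'
def circ(w):
    # algebraic circle fit after outlier trim
    for _ in range(4):
        s=np.linalg.lstsq(np.c_[2*w,np.ones(len(w))],(w**2).sum(1),rcond=None)[0]
        r=np.sqrt(s[2]+s[0]**2+s[1]**2); e=abs(np.hypot(*(w-s[:2]).T)-r); w=w[e<=max(.002,2*np.median(e))]
    return s[0].round(4),s[1].round(4),r.round(4)
E
python3 - <<'E'
from h import *
s=get_state(); print(s['time'],s['ee_pos'],s['tool_rot'].round(4),s['joints'].round(1))
c=cam('wrist'); save(c,'w1.png'); P=cloud(c)
ref=dict(red=(.5406,-.1376,.157),dark=(.461,-.068,.076),white=(.411,-.2,.094),yellow=(.389,-.338,.137),
 Sblue=(.41,-.195,.022),Swhite=(.458,-.064,.022),Sterr=(.388,-.338,.022),Sdark=(.54,-.137,.022),cork=(.521,-.278,.006))
for n,(x,y,z) in ref.items():
    uv=cv2.projectPoints(np.array([[x,y,z]],float),np.array(c['rvec'],float),c['t'],c['K'],c['D'])[0].ravel()
    m=(abs(P[...,2]-z)<.004)&(np.hypot(P[...,0]-x,P[...,1]-y)<.055)&(c['depth']>0)
    if m.sum()>20:
        w=P[m][:,:2].astype(np.float32); (a,b),r=cv2.minEnclosingCircle(w); print(n,uv.round(),round(a,4),round(b,4),round(r,4),np.median(P[m][:,2]).round(4),m.sum())
    else: print(n,uv.round(),m.sum())
E
```

```text
1.2833 [ 0.38180738 -0.26994203  0.4047616 ] [[ 9.576e-01  2.880e-01  1.300e-03]
 [ 2.880e-01 -9.576e-01 -1.600e-03]
 [ 8.000e-04  1.900e-03 -1.000e+00]] [-49.9  -7.9  99.2  -0.   88.7  23.4]
red [234. -17.] 0.5292 -0.1416 0.0287 0.1561 1023
dark [183.  67.] 0.461 -0.0674 0.0195 0.0751 848
white [275. 139.] 0.4104 -0.2013 0.0223 0.0932 995
yellow [380. 195.] 0.3885 -0.3391 0.0337 0.136 2468
Sblue [279. 137.] 0.411 -0.1968 0.049 0.0206 1124
Swhite [197.  75.] 0.4589 -0.0633 0.0489 0.0207 1564
Sterr [365. 178.] 0.3886 -0.3381 0.0443 0.0208 480
Sdark [262.  30.] 0.5402 -0.1379 0.0447 0.0208 1022
cork [355.  79.] 0.5263 -0.2778 0.05 0.0049 3180
```

View pics/w1.png

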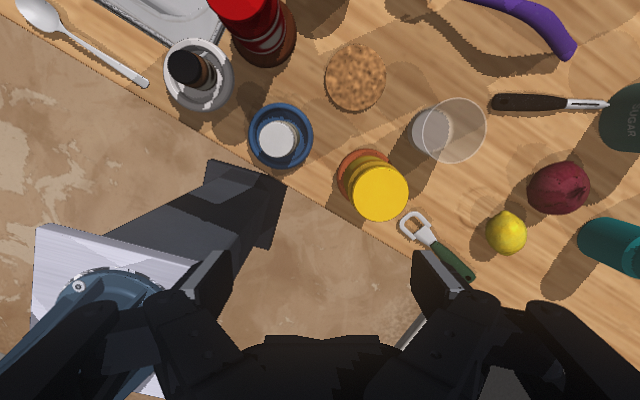

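The wrist and top measurements agree within 2 mm. The picture shows the white jar at (278,138), the cork mat at (355,78), yellow at (380,193) and the glass at (450,130). Next I'll move over the white-lidded jar.

Request:
apply_moves([
  [0.8, 0.2, -0.25, 0.3, 0, 0, 0],
  [0.8, 0.4, -0.5, 0.6, 0, 0, 0],
  [0.8, 0.476, -0.579, 0.9, 0, 0, 0],
  [0.8, 0.476, -0.579, 0.9, 0, 0, 0],
])

```text
time: 1.67
ee_pos: [0.4071, -0.1992, 0.3066]
tool_rot: [[0.959, 0.284, -0.009], [0.284, -0.959, 0.009], [-0.007, -0.011, -1.0]]
force: [-0.8, 0.7, -0.9]
opening: 0.802
grasp_force: 0.0
```

Request:
apply_moves([
  [0.8, 0, 0, 0.3, 0, 0, 0],
  [0.8, 0, 0, 0.6, 0, 0, 0],
  [0.8, 0, 0, 0.9, 0, 0, 0],
  [0.8, 0, 0, 0.9, 0, 0, 0],
  [0.8, 0, 0, 0.9, 0, 0, 0],
])

```text
time: 2.08
ee_pos: [0.4087, -0.2032, 0.2234]
tool_rot: [[0.959, 0.282, -0.003], [0.282, -0.959, 0.002], [-0.002, -0.003, -1.0]]
force: [0.0, -0.4, 0.4]
opening: 0.795
grasp_force: 0.0
```

Request:
apply_moves([
  [0.8, 0, 0, 0.15, 0, 0, 0],
  [0.8, 0, 0, 0.35, 0, 0, 0],
  [0.8, 0, 0, 0.35, 0, 0, 0],
  [0.8, 0, 0, 0.35, 0, 0, 0],
])

```text
time: 2.42
ee_pos: [0.4101, -0.2032, 0.1904]
tool_rot: [[0.959, 0.283, 0.0], [0.283, -0.959, -0.001], [0.0, 0.001, -1.0]]
force: [-0.2, 0.5, 0.9]
opening: 0.803
grasp_force: 0.0
```

```bash
python3 - <<'E'
from h import *
s=get_state(); print(s['time'],s['ee_pos'],s['tool_rot'].round(4))
c=cam('wrist'); save(c,'w2.png'); P=cloud(c)
m=(abs(P[...,2]-.093)<.004)&(np.hypot(P[...,0]-.411,P[...,1]+.2)<.03)
w=P[m][:,:2].astype(np.float32); print(cv2.minEnclosingCircle(w),m.sum())
E
```

```text
2.4167 [ 0.41008621 -0.20321343  0.19039663] [[ 9.591e-01  2.830e-01  4.000e-04]
 [ 2.830e-01 -9.591e-01 -6.000e-04]
 [ 2.000e-04  7.000e-04 -1.000e+00]]
((0.4113735854625702, -0.20108848810195923), 0.022537998855113983) 4061
```

View pics/w2.png

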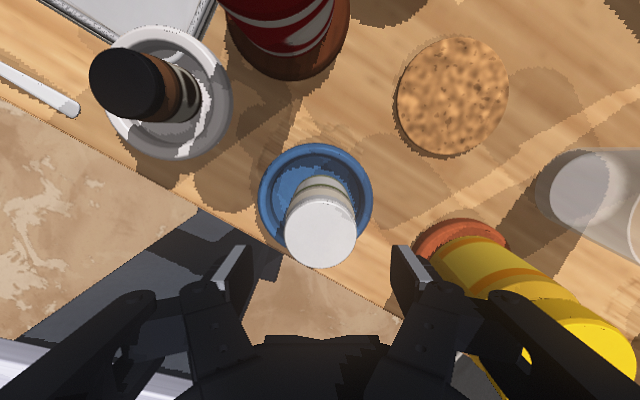

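The lid (320,235) sits centred between the fingers. I'll descend, grip and lift.

Request:
apply_moves([
  [0.8, 0.015, -0.02, 0.15, 0, 0, 0],
  [0.8, 0.015, -0.02, 0.35, 0, 0, 0],
  [0.8, 0.015, -0.02, 0.55, 0, 0, 0],
  [0.8, 0.015, -0.02, 0.72, 0, 0, 0],
  [0.8, 0.015, -0.02, 0.72, 0, 0, 0],
])

```text
time: 2.88
ee_pos: [0.4101, -0.1996, 0.1161]
tool_rot: [[0.959, 0.284, -0.002], [0.284, -0.959, 0.002], [-0.001, -0.002, -1.0]]
force: [-1.3, 0.3, 0.2]
opening: 0.799
grasp_force: 0.0
```

Request:
apply_moves([
  [0.65, 0, 0, 0, 0, 0, 0],
  [0.6, 0, 0, 0, 0, 0, 0],
  [0.5, 0, 0, 0, 0, 0, 0],
  [0.4, 0, 0, 0, 0, 0, 0],
  [0.4, 0, 0, 0, 0, 0, 0],
], force=30)

```text
time: 3.3
ee_pos: [0.4119, -0.2008, 0.119]
tool_rot: [[0.959, 0.284, 0.003], [0.284, -0.959, -0.002], [0.002, 0.003, -1.0]]
force: [-0.9, -0.2, 7.6]
opening: 0.554
grasp_force: 30.3
```

Request:
apply_moves([
  [0.3, 0, 0, 0, 0, 0, 0],
  [0.3, 0, 0, 0, 0, 0, 0],
], force=30)

```text
time: 3.47
ee_pos: [0.4119, -0.2008, 0.119]
tool_rot: [[0.959, 0.284, 0.003], [0.284, -0.959, -0.002], [0.002, 0.003, -1.0]]
force: [-1.3, 1.1, 6.6]
opening: 0.554
grasp_force: 30.3
```

Gripped at 47 mm. Now I'll carry it to the cork mat.

Request:
apply_moves([
  [0.3, 0, 0, -0.1, 0, 0, 0],
  [0.3, 0, 0, -0.25, 0, 0, 0],
  [0.3, 0, 0, -0.4, 0, 0, 0],
  [0.3, 0, 0, -0.5, 0, 0, 0],
])

```text
time: 3.8
ee_pos: [0.4112, -0.2001, 0.1692]
tool_rot: [[0.959, 0.284, 0.002], [0.284, -0.959, -0.001], [0.001, 0.002, -1.0]]
force: [-0.4, -0.7, -1.2]
opening: 0.552
grasp_force: 31.6
```

Request:
apply_moves([
  [0.3, 0.1, 0.12, 0, 0, 0, 0],
  [0.3, 0.2, 0.24, 0, 0, 0, 0],
  [0.3, 0.3, 0.36, 0, 0, 0, 0],
  [0.3, 0.4, 0.48, 0, 0, 0, 0],
  [0.3, 0.42, 0.53, 0, 0, 0, 0],
])

```text
time: 4.22
ee_pos: [0.4676, -0.2398, 0.168]
tool_rot: [[0.959, 0.284, 0.002], [0.284, -0.959, -0.002], [0.002, 0.002, -1.0]]
force: [0.3, -0.3, -0.9]
opening: 0.553
grasp_force: 31.6
```

Request:
apply_moves([
  [0.3, 0.15, 0.18, 0, 0, 0, 0],
  [0.3, 0.3, 0.36, 0, 0, 0, 0],
  [0.3, 0.41, 0.52, 0, 0, 0, 0],
  [0.3, 0.41, 0.52, 0, 0, 0, 0],
  [0.3, 0.41, 0.52, 0, 0, 0, 0],
])

```text
time: 4.63
ee_pos: [0.52, -0.2771, 0.167]
tool_rot: [[0.959, 0.284, -0.0], [0.284, -0.959, 0.0], [-0.0, -0.0, -1.0]]
force: [0.6, 0.5, -1.7]
opening: 0.55
grasp_force: 31.6
```

Request:
apply_moves([
  [0.3, 0, 0, 0.2, 0, 0, 0],
  [0.3, 0, 0, 0.35, 0, 0, 0],
  [0.3, 0, 0, 0.43, 0, 0, 0],
  [0.3, 0, 0, 0.46, 0, 0, 0],
  [0.3, 0, 0, 0.46, 0, 0, 0],
])

```text
time: 5.05
ee_pos: [0.5192, -0.2762, 0.1202]
tool_rot: [[0.959, 0.284, -0.002], [0.284, -0.959, 0.001], [-0.001, -0.002, -1.0]]
force: [-0.0, 0.0, -1.2]
opening: 0.557
grasp_force: 31.6
```

Request:
apply_moves([
  [0.3, 0, 0, 0.01, 0, 0, 0],
  [0.3, 0, 0, 0.01, 0, 0, 0],
  [0.3, 0, 0, 0.02, 0, 0, 0],
  [0.3, 0, 0, 0.02, 0, 0, 0],
])

```text
time: 5.38
ee_pos: [0.5203, -0.2771, 0.1195]
tool_rot: [[0.959, 0.284, 0.001], [0.284, -0.959, -0.001], [0.001, 0.001, -1.0]]
force: [-0.7, 0.8, -1.4]
opening: 0.55
grasp_force: 31.6
```

Request:
apply_moves([
  [0.3, 0, 0, 0.01, 0, 0, 0],
  [0.3, 0, 0, 0.015, 0, 0, 0],
  [0.3, 0, 0, 0.02, 0, 0, 0],
  [0.3, 0, 0, 0.02, 0, 0, 0],
])

```text
time: 5.72
ee_pos: [0.5206, -0.2772, 0.119]
tool_rot: [[0.959, 0.284, 0.001], [0.284, -0.959, -0.001], [0.0, 0.001, -1.0]]
force: [-4.2, 2.5, 12.9]
opening: 0.553
grasp_force: 32.9
```

Contact with the mat. I'll release, go up and move over the yellow jar.

Request:
apply_moves([
  [0.6, 0, 0, -0.015, 0, 0, 0],
  [0.65, 0, 0, -0.015, 0, 0, 0],
  [0.72, 0, 0, -0.015, 0, 0, 0],
  [0.72, 0, 0, -0.015, 0, 0, 0],
])

```text
time: 6.05
ee_pos: [0.5201, -0.2769, 0.1183]
tool_rot: [[0.959, 0.284, 0.0], [0.284, -0.959, -0.0], [0.0, 0.0, -1.0]]
force: [-0.8, 0.1, 0.0]
opening: 0.72
grasp_force: 0.0
```

Request:
apply_moves([
  [0.72, 0, 0, -0.2, 0, 0, 0],
  [0.72, 0, 0, -0.4, 0, 0, 0],
  [0.72, 0, 0, -0.65, 0, 0, 0],
  [0.72, 0, 0, -0.65, 0, 0, 0],
])

```text
time: 6.38
ee_pos: [0.5222, -0.2785, 0.1882]
tool_rot: [[0.959, 0.284, 0.006], [0.284, -0.959, -0.005], [0.004, 0.006, -1.0]]
force: [1.2, -0.1, 0.3]
opening: 0.716
grasp_force: 0.0
```

Request:
apply_moves([
  [1, -0.2, 0.03, -0.3, 0, 0, 0],
  [1, -0.4, 0.06, -0.6, 0, 0, 0],
  [1, -0.72, 0.1, -0.6, 0, 0, 0],
  [1, -0.72, 0.1, -0.6, 0, 0, 0],
])

```text
time: 6.72
ee_pos: [0.4515, -0.3091, 0.2449]
tool_rot: [[0.959, 0.282, 0.0], [0.282, -0.959, -0.003], [-0.001, 0.003, -1.0]]
force: [0.4, 0.3, -0.9]
opening: 1.003
grasp_force: 0.0
```

Request:
apply_moves([
  [1, -0.36, 0.055, 0, 0, 0, 0],
  [1, -0.72, 0.11, 0, 0, 0, 0],
  [1, -0.72, 0.11, 0, 0, 0, 0],
  [1, -0.72, 0.11, 0, 0, 0, 0],
])

```text
time: 7.05
ee_pos: [0.3868, -0.3384, 0.2426]
tool_rot: [[0.96, 0.281, -0.0], [0.281, -0.96, 0.001], [-0.0, -0.001, -1.0]]
force: [-0.0, 0.4, -0.3]
opening: 1.0
grasp_force: 0.0
```

```bash
cat > look.py <<'E'
import sys
from h import *
# usage: look.py cam pic|- x y z rad ...
s=get_state(); print(s['time'],s['ee_pos'].round(4))
c=cam(sys.argv[1]); P=cloud(c)
if sys.argv[2]!='-': save(c,sys.argv[2])
a=list(map(float,sys.argv[3:]))
R=s['tool_rot']
for x,y,z,r in zip(*[iter(a)]*4):
    m=(abs(P[...,2]-z)<.005)&(np.hypot(P[...,0]-x,P[...,1]-y)<r)&(c['depth']>0)
    if m.sum()<20: print('none',m.sum()); continue
    (u,v),q=cv2.minEnclosingCircle(P[m][:,:2].astype(np.float32)); d=np.array([u,v,0])-s['ee_pos']; d[2]=0
    print('centre %.4f %.4f r %.4f z %.4f n %d'%(u,v,q,np.median(P[m][:,2]),m.sum()),'tool delta mm',(R.T@d*1000)[:2].round(1))
E
python3 look.py wrist - .389 -.338 .137 .045; python3 look.py top t2.png .521 -.277 .094 .035
```

```text
7.05 [ 0.3868 -0.3384  0.2426]
centre 0.3886 -0.3390 r 0.0339 z 0.1360 n 8278 tool delta mm [1.7 1.1]
7.1 [ 0.3877 -0.338   0.2428]
centre 0.5312 -0.2696 r 0.0162 z 0.0933 n 40 tool delta mm [157.  -25.1]
```

Request:
apply_moves([
  [1, 0.012, 0.008, 0.15, 0, 0, 0],
  [1, 0.012, 0.008, 0.3, 0, 0, 0],
  [1, 0.012, 0.008, 0.45, 0, 0, 0],
  [1, 0.012, 0.008, 0.59, 0, 0, 0],
  [1, 0.012, 0.008, 0.59, 0, 0, 0],
])

```text
time: 7.57
ee_pos: [0.3893, -0.3361, 0.1812]
tool_rot: [[0.958, 0.285, -0.003], [0.285, -0.958, 0.005], [-0.002, -0.005, -1.0]]
force: [0.1, 1.9, -1.0]
opening: 0.998
grasp_force: 0.0
```

```bash
python3 look.py wrist w3.png .389 -.338 .137 .045
```

```text
7.5667 [ 0.3893 -0.3361  0.1812]
centre 0.3906 -0.3442 r 0.0389 z 0.1360 n 16580 tool delta mm [-1.1  8.1]
```

View pics/w3.png

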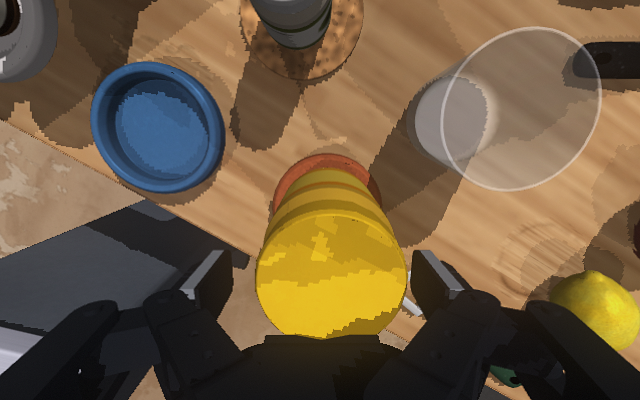

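The yellow lid is between the pads, the white jar stands on the cork, and the blue stand at (157,127) is empty. I'll close the gripper.

Request:
apply_moves([
  [0.95, 0, 0.01, 0, 0, 0, 0],
  [0.9, 0, 0.01, 0, 0, 0, 0],
  [0.85, 0, 0.01, 0, 0, 0, 0],
  [0.8, 0, 0.01, 0, 0, 0, 0],
  [0.75, 0, 0.01, 0, 0, 0, 0],
], force=50)

```text
time: 8.03
ee_pos: [0.3901, -0.3398, 0.1858]
tool_rot: [[0.959, 0.284, 0.001], [0.284, -0.959, -0.002], [0.001, 0.002, -1.0]]
force: [0.4, 1.7, 6.6]
opening: 0.771
grasp_force: 55.8
```

Request:
apply_moves([
  [0.6, 0, 0, 0, 0, 0, 0],
  [0.6, 0, 0, 0, 0, 0, 0],
  [0.6, 0, 0, 0, 0, 0, 0],
])

```text
time: 8.28
ee_pos: [0.3901, -0.3398, 0.1858]
tool_rot: [[0.959, 0.284, 0.001], [0.284, -0.959, -0.002], [0.001, 0.002, -1.0]]
force: [-1.1, 1.6, 5.6]
opening: 0.772
grasp_force: 55.8
```

Request:
apply_moves([
  [0.6, 0, 0, -0.06, 0, 0, 0],
  [0.6, 0, 0, -0.15, 0, 0, 0],
  [0.6, 0, 0, -0.27, 0, 0, 0],
  [0.6, 0, 0, -0.35, 0, 0, 0],
  [0.6, 0, 0, -0.35, 0, 0, 0],
])

```text
time: 8.7
ee_pos: [0.3903, -0.3401, 0.2217]
tool_rot: [[0.959, 0.284, 0.002], [0.284, -0.959, -0.003], [0.001, 0.003, -1.0]]
force: [0.6, -0.5, -3.1]
opening: 0.778
grasp_force: 56.9
```

Request:
apply_moves([
  [0.6, 0.06, -0.13, 0, 0, 0, 0],
  [0.6, 0.12, -0.26, 0, 0, 0, 0],
  [0.6, 0.18, -0.39, 0, 0, 0, 0],
  [0.6, 0.24, -0.52, 0, 0, 0, 0],
  [0.6, 0.3, -0.65, 0, 0, 0, 0],
])

```text
time: 9.12
ee_pos: [0.3999, -0.2663, 0.2189]
tool_rot: [[0.959, 0.284, -0.001], [0.284, -0.959, 0.001], [-0.0, -0.001, -1.0]]
force: [-0.2, -1.0, -4.1]
opening: 0.775
grasp_force: 57.1
```

Request:
apply_moves([
  [0.6, 0.08, -0.17, 0, 0, 0, 0],
  [0.6, 0.16, -0.34, 0, 0, 0, 0],
  [0.6, 0.24, -0.5, 0, 0, 0, 0],
  [0.6, 0.3, -0.65, 0, 0, 0, 0],
  [0.6, 0.3, -0.65, 0, 0, 0, 0],
])

```text
time: 9.53
ee_pos: [0.41, -0.1937, 0.2188]
tool_rot: [[0.958, 0.287, -0.001], [0.287, -0.958, 0.002], [-0.0, -0.003, -1.0]]
force: [0.6, -0.4, -3.0]
opening: 0.771
grasp_force: 57.3
```

Request:
apply_moves([
  [0.6, 0, 0, 0, 0, 0, 0],
  [0.6, 0, 0, 0, 0, 0, 0],
])

```text
time: 9.7
ee_pos: [0.4105, -0.1973, 0.2195]
tool_rot: [[0.959, 0.285, 0.0], [0.285, -0.959, -0.001], [0.0, 0.001, -1.0]]
force: [-0.7, 1.1, -3.8]
opening: 0.776
grasp_force: 57.3
```

```bash
python3 look.py wrist w4.png .411 -.196 .022 .054;  python3 look.py top t3.png .411 -.196 .172 .05 .411 -.196 .022 .054 .388 -.338 .022 .05 .52 -.277 .094 .03
```

```text
9.7 [ 0.4105 -0.1973  0.2195]
centre 0.4111 -0.1962 r 0.0486 z 0.0204 n 1578 tool delta mm [ 0.9 -0.9]
9.75 [ 0.4104 -0.1977  0.2195]
centre 0.3964 -0.2147 r 0.0332 z 0.1712 n 139 tool delta mm [-18.2  12.3]
centre 0.4102 -0.1956 r 0.0488 z 0.0215 n 211 tool delta mm [ 0.4 -2. ]
centre 0.3881 -0.3380 r 0.0449 z 0.0216 n 647 tool delta mm [-61.2 128.2]
centre 0.5189 -0.2760 r 0.0223 z 0.0942 n 281 tool delta mm [ 81.8 105.8]
```

View pics/w4.png

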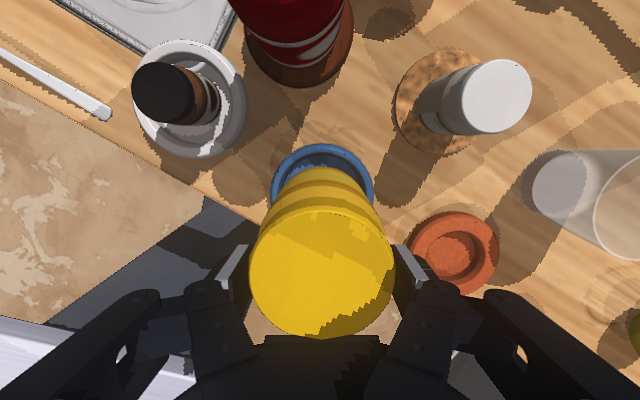

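```bash
python3 - <<'E'
from h import *
s=get_state(); c=cam('wrist'); P=cloud(c); h=cv2.cvtColor(c['frame'],cv2.COLOR_RGB2HSV)
m=(h[...,0]>18)&(h[...,0]<32)&(h[...,1]>150)&(P[...,2]>.16)&(P[...,2]<.18)
w=P[m][:,:2].astype(np.float32); print(np.median(P[m][:,2]),cv2.minEnclosingCircle(w),m.sum(),s['ee_pos'])
print(s['tool_rot'].T@np.r_[np.array([.4106,-.196])-cv2.minEnclosingCircle(w)[0],0])
E
```

```text
0.16963431286003866 ((0.4084021747112274, -0.19750292599201202), 0.03452077507972717) 15988 [ 0.41035499 -0.19795379  0.21951556]
[ 2.53379883e-03 -8.17976763e-04 -1.67193169e-07]
```

Request:
apply_moves([
  [0.6, 0.023, -0.012, 0.08, 0, 0, 0],
  [0.6, 0.023, -0.012, 0.2, 0, 0, 0],
  [0.6, 0.023, -0.012, 0.27, 0, 0, 0],
  [0.6, 0.023, -0.012, 0.3, 0, 0, 0],
  [0.6, 0.023, -0.012, 0.3, 0, 0, 0],
])

```text
time: 10.27
ee_pos: [0.4116, -0.1955, 0.1882]
tool_rot: [[0.959, 0.283, -0.002], [0.283, -0.959, 0.002], [-0.001, -0.002, -1.0]]
force: [0.2, 0.5, -3.8]
opening: 0.769
grasp_force: 57.3
```

Request:
apply_moves([
  [0.6, 0, 0, 0.05, 0, 0, 0],
  [0.6, 0, 0, 0.1, 0, 0, 0],
  [0.6, 0, 0, 0.14, 0, 0, 0],
  [0.6, 0, 0, 0.16, 0, 0, 0],
  [0.6, 0, 0, 0.16, 0, 0, 0],
])

```text
time: 10.68
ee_pos: [0.4119, -0.1956, 0.1728]
tool_rot: [[0.959, 0.284, -0.001], [0.284, -0.959, 0.001], [-0.001, -0.001, -1.0]]
force: [-0.5, 0.3, -3.7]
opening: 0.772
grasp_force: 57.3
```

Request:
apply_moves([
  [0.6, 0, 0, 0.01, 0, 0, 0],
  [0.6, 0, 0, 0.02, 0, 0, 0],
  [0.6, 0, 0, 0.025, 0, 0, 0],
  [0.6, 0, 0, 0.025, 0, 0, 0],
])

```text
time: 11.02
ee_pos: [0.4122, -0.1958, 0.1709]
tool_rot: [[0.959, 0.284, 0.0], [0.284, -0.959, -0.0], [0.0, 0.0, -1.0]]
force: [0.1, -0.5, -4.7]
opening: 0.777
grasp_force: 57.3
```

Request:
apply_moves([
  [0.6, 0, 0, 0.01, 0, 0, 0],
  [0.6, 0, 0, 0.02, 0, 0, 0],
  [0.6, 0, 0, 0.025, 0, 0, 0],
  [0.6, 0, 0, 0.025, 0, 0, 0],
])

```text
time: 11.35
ee_pos: [0.4125, -0.1959, 0.1698]
tool_rot: [[0.959, 0.284, 0.0], [0.284, -0.959, -0.0], [0.0, 0.0, -1.0]]
force: [-4.4, 2.8, 10.6]
opening: 0.774
grasp_force: 58.8
```

Request:
apply_moves([
  [0.85, 0, 0, -0.01, 0, 0, 0],
  [0.95, 0, 0, -0.01, 0, 0, 0],
  [1, 0, 0, -0.01, 0, 0, 0],
  [1, 0, 0, -0.01, 0, 0, 0],
])

```text
time: 11.68
ee_pos: [0.4123, -0.1959, 0.1695]
tool_rot: [[0.959, 0.284, 0.0], [0.284, -0.959, -0.0], [0.0, 0.001, -1.0]]
force: [0.3, -0.3, 0.7]
opening: 1.001
grasp_force: 0.0
```

Request:
apply_moves([
  [1, 0, 0, -0.15, 0, 0, 0],
  [1, 0, 0, -0.4, 0, 0, 0],
  [1, 0, 0, -0.6, 0, 0, 0],
  [1, 0, 0, -0.6, 0, 0, 0],
])

```text
time: 12.02
ee_pos: [0.4139, -0.1972, 0.2333]
tool_rot: [[0.959, 0.284, 0.005], [0.284, -0.959, -0.005], [0.004, 0.006, -1.0]]
force: [0.2, -1.1, 1.2]
opening: 1.001
grasp_force: 0.0
```

Request:
apply_moves([
  [1, 0.2, 0.27, 0, 0, 0, 0],
  [0.8, 0.4, 0.54, 0, 0, 0, 0],
  [0.8, 0.4, 0.54, 0, 0, 0, 0],
])

```text
time: 12.27
ee_pos: [0.4689, -0.2393, 0.2288]
tool_rot: [[0.959, 0.283, 0.002], [0.283, -0.959, -0.002], [0.002, 0.003, -1.0]]
force: [-0.4, -0.4, 0.5]
opening: 0.802
grasp_force: 0.0
```

Request:
apply_moves([
  [0.8, 0.2, 0.27, 0, 0, 0, 0],
  [0.8, 0.4, 0.54, 0, 0, 0, 0],
  [0.8, 0.4, 0.54, 0.3, 0, 0, 0],
  [0.8, 0.4, 0.54, 0.3, 0, 0, 0],
  [0.8, 0.4, 0.54, 0.3, 0, 0, 0],
])

```text
time: 12.68
ee_pos: [0.518, -0.2755, 0.1966]
tool_rot: [[0.959, 0.284, -0.005], [0.284, -0.959, 0.004], [-0.003, -0.005, -1.0]]
force: [0.3, -0.1, 0.1]
opening: 0.801
grasp_force: 0.0
```

```bash
python3 look.py wrist - .52 -.277 .094 .03;  python3 look.py top - .411 -.196 .121 .045 .411 -.196 .137 .045
```

```text
12.6833 [ 0.518  -0.2755  0.1966]
centre 0.5193 -0.2770 r 0.0226 z 0.0930 n 3815 tool delta mm [0.8 1.8]
12.7333 [ 0.5185 -0.2758  0.1982]
centre 0.4107 -0.1945 r 0.0338 z 0.1213 n 540 tool delta mm [ -80.3 -108.6]
none 0
```

The yellow jar is seated, with its top at 0.121. Now I'll pick up the white jar.

Request:
apply_moves([
  [0.8, 0.005, 0.01, 0.2, 0, 0, 0],
  [0.8, 0.005, 0.01, 0.4, 0, 0, 0],
  [0.8, 0.005, 0.01, 0.6, 0, 0, 0],
  [0.8, 0.005, 0.01, 0.78, 0, 0, 0],
  [0.8, 0.005, 0.01, 0.78, 0, 0, 0],
])

```text
time: 13.2
ee_pos: [0.5185, -0.2759, 0.1191]
tool_rot: [[0.959, 0.284, -0.004], [0.284, -0.959, 0.003], [-0.003, -0.004, -1.0]]
force: [-1.2, 1.0, 0.1]
opening: 0.805
grasp_force: 0.0
```

Request:
apply_moves([
  [0.65, 0, 0, 0, 0, 0, 0],
  [0.6, 0, 0, 0, 0, 0, 0],
  [0.5, 0, 0, 0, 0, 0, 0],
  [0.4, 0, 0, 0, 0, 0, 0],
  [0.3, 0, 0, 0, 0, 0, 0],
], force=30)

```text
time: 13.62
ee_pos: [0.5213, -0.2781, 0.1237]
tool_rot: [[0.959, 0.284, 0.003], [0.284, -0.959, -0.002], [0.002, 0.003, -1.0]]
force: [-1.4, 1.5, 7.5]
opening: 0.555
grasp_force: 31.6
```

Request:
apply_moves([
  [0.3, 0, 0, 0, 0, 0, 0],
  [0.3, 0, 0, -0.1, 0, 0, 0],
  [0.3, 0, 0, -0.25, 0, 0, 0],
  [0.3, 0, 0, -0.45, 0, 0, 0],
  [0.3, 0, 0, -0.45, 0, 0, 0],
])

```text
time: 14.03
ee_pos: [0.5222, -0.2789, 0.171]
tool_rot: [[0.959, 0.284, 0.006], [0.284, -0.959, -0.005], [0.004, 0.006, -1.0]]
force: [1.2, -1.9, -0.2]
opening: 0.549
grasp_force: 31.4
```

Request:
apply_moves([
  [0.3, -0.15, 0.02, 0, 0, 0, 0],
  [0.3, -0.3, 0.04, 0, 0, 0, 0],
  [0.3, -0.45, 0.06, 0, 0, 0, 0],
  [0.3, -0.6, 0.08, 0, 0, 0, 0],
  [0.3, -0.72, 0.1, 0, 0, 0, 0],
])

```text
time: 14.45
ee_pos: [0.4515, -0.3076, 0.165]
tool_rot: [[0.959, 0.283, -0.002], [0.283, -0.959, 0.002], [-0.002, -0.002, -1.0]]
force: [0.8, -0.6, -2.7]
opening: 0.551
grasp_force: 31.3
```

Request:
apply_moves([
  [0.3, -0.15, 0.02, 0, 0, 0, 0],
  [0.3, -0.3, 0.04, 0, 0, 0, 0],
  [0.3, -0.45, 0.06, 0, 0, 0, 0],
  [0.3, -0.6, 0.08, 0, 0, 0, 0],
  [0.3, -0.72, 0.1, 0, 0, 0, 0],
])

```text
time: 14.87
ee_pos: [0.3858, -0.3376, 0.1655]
tool_rot: [[0.959, 0.283, -0.001], [0.283, -0.959, 0.001], [-0.001, -0.002, -1.0]]
force: [0.1, -0.3, -1.0]
opening: 0.552
grasp_force: 31.3
```

Request:
apply_moves([
  [0.3, 0, 0, 0, 0, 0, 0],
  [0.3, 0, 0, 0, 0, 0, 0],
  [0.3, 0, 0, 0, 0, 0, 0],
])

```text
time: 15.12
ee_pos: [0.3878, -0.3375, 0.1662]
tool_rot: [[0.959, 0.283, 0.0], [0.283, -0.959, 0.0], [0.0, -0.0, -1.0]]
force: [0.0, -0.6, -1.0]
opening: 0.551
grasp_force: 31.3
```

```bash
cat > held.py <<'E'
import sys
from h import *
# held.py hlo hhi smin smax vmin vmax zlo zhi tx ty : lid centre by colour+height, tool shift to target
hl,hh,sl,sh,vl,vh,zl,zh,tx,ty=map(float,sys.argv[1:])
s=get_state(); c=cam('wrist'); P=cloud(c); h=cv2.cvtColor(c['frame'],cv2.COLOR_RGB2HSV).astype(int)
d=np.hypot(P[...,0]-s['ee_pos'][0],P[...,1]-s['ee_pos'][1])
m=(h[...,0]>=hl)&(h[...,0]<=hh)&(h[...,1]>=sl)&(h[...,1]<=sh)&(h[...,2]>=vl)&(h[...,2]<=vh)&(P[...,2]>zl)&(P[...,2]<zh)&(d<.05)
m=cv2.morphologyEx(m.astype(np.uint8),cv2.MORPH_OPEN,np.ones((5,5)))>0
z=np.median(P[m][:,2]); m&=abs(P[...,2]-z)<.004
(u,v),r=cv2.minEnclosingCircle(P[m][:,:2].astype(np.float32))
print('lid',round(u,4),round(v,4),'r',round(r,4),'z',z.round(4),m.sum(),'tcp',s['ee_pos'].round(4),'shift mm',(s['tool_rot'].T@np.array([tx-u,ty-v,0])*1000).round(1))
E
python3 held.py 0 179 0 60 120 255 .12 .16 .3884 -.338; python3 look.py wrist w5.png .388 -.338 .022 .05
```

```text
lid 0.3867 -0.3331 r 0.0255 z 0.1355 8225 tcp [ 0.3878 -0.3375  0.1662] shift mm [ 0.3  5.2 -0. ]
15.1667 [ 0.3881 -0.3374  0.1663]
centre 0.3883 -0.3390 r 0.0447 z 0.0208 n 4341 tool delta mm [-0.2  1.6]
```

View pics/w5.png

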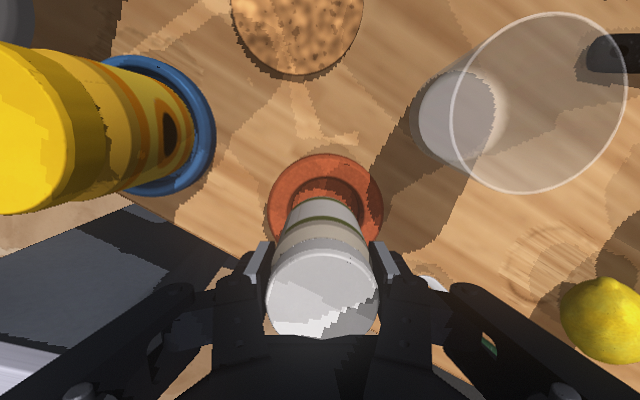

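The white jar hangs over the terracotta stand (325,205), roughly centred. The lid mask picked up some of the finger, so I'll use the gripper's symmetry for y.

Request:
apply_moves([
  [0.3, 0.002, 0.01, 0.1, 0, 0, 0],
  [0.3, 0.002, 0.01, 0.2, 0, 0, 0],
  [0.3, 0.002, 0.01, 0.26, 0, 0, 0],
  [0.3, 0.002, 0.01, 0.26, 0, 0, 0],
])

```text
time: 15.55
ee_pos: [0.3876, -0.337, 0.138]
tool_rot: [[0.959, 0.284, -0.002], [0.284, -0.959, 0.003], [-0.001, -0.004, -1.0]]
force: [-0.4, 0.2, -1.7]
opening: 0.553
grasp_force: 31.3
```

Request:
apply_moves([
  [0.3, 0, 0, 0.04, 0, 0, 0],
  [0.3, 0, 0, 0.08, 0, 0, 0],
  [0.3, 0, 0, 0.12, 0, 0, 0],
  [0.3, 0, 0, 0.14, 0, 0, 0],
  [0.3, 0, 0, 0.14, 0, 0, 0],
])

```text
time: 15.97
ee_pos: [0.3883, -0.3383, 0.126]
tool_rot: [[0.959, 0.284, -0.0], [0.284, -0.959, 0.0], [-0.0, -0.0, -1.0]]
force: [-0.2, 0.4, -2.3]
opening: 0.555
grasp_force: 31.3
```

Past the rim with no contact.

Request:
apply_moves([
  [0.3, 0, 0, 0.025, 0, 0, 0],
  [0.3, 0, 0, 0.04, 0, 0, 0],
  [0.3, 0, 0, 0.05, 0, 0, 0],
  [0.3, 0, 0, 0.05, 0, 0, 0],
])

```text
time: 16.3
ee_pos: [0.3887, -0.3387, 0.1236]
tool_rot: [[0.959, 0.284, 0.0], [0.284, -0.959, -0.0], [-0.0, 0.0, -1.0]]
force: [-4.9, 7.2, 19.0]
opening: 0.548
grasp_force: 33.1
```

Request:
apply_moves([
  [0.3, 0, 0, 0.01, 0, 0, 0],
  [0.3, 0, 0, 0.015, 0, 0, 0],
  [0.3, 0, 0, 0.015, 0, 0, 0],
])

```text
time: 16.55
ee_pos: [0.3888, -0.3388, 0.1236]
tool_rot: [[0.959, 0.284, 0.0], [0.284, -0.959, -0.001], [-0.0, 0.0, -1.0]]
force: [-9.2, 11.1, 33.9]
opening: 0.555
grasp_force: 34.6
```

Seated, with TCP at 0.1236 as it was on the mat. I'll back off, release and move over to the dark jar.

Request:
apply_moves([
  [0.3, 0, 0, -0.03, 0, 0, 0],
  [0.65, 0, 0, -0.03, 0, 0, 0],
  [0.72, 0, 0, -0.03, 0, 0, 0],
  [0.72, 0, 0, -0.03, 0, 0, 0],
])

```text
time: 16.88
ee_pos: [0.3883, -0.3384, 0.1227]
tool_rot: [[0.959, 0.284, 0.0], [0.284, -0.959, -0.0], [0.0, 0.0, -1.0]]
force: [0.4, 0.7, 0.4]
opening: 0.72
grasp_force: 0.0
```

Request:
apply_moves([
  [0.72, 0, 0, -0.2, 0, 0, 0],
  [0.72, 0, 0, -0.5, 0, 0, 0],
  [0.72, 0, 0, -0.85, 0, 0, 0],
  [0.72, 0, 0, -0.85, 0, 0, 0],
])

```text
time: 17.22
ee_pos: [0.3904, -0.3412, 0.2139]
tool_rot: [[0.959, 0.284, 0.006], [0.284, -0.959, -0.008], [0.003, 0.009, -1.0]]
force: [0.6, -1.0, 0.3]
opening: 0.715
grasp_force: 0.0
```

Request:
apply_moves([
  [0.72, 0.16, -0.26, -0.2, 0, 0, 0],
  [0.72, 0.32, -0.53, -0.4, 0, 0, 0],
  [0.72, 0.48, -0.8, -0.4, 0, 0, 0],
  [0.72, 0.48, -0.8, -0.4, 0, 0, 0],
])

```text
time: 17.55
ee_pos: [0.4126, -0.2443, 0.2484]
tool_rot: [[0.958, 0.287, 0.001], [0.287, -0.958, 0.001], [0.002, -0.001, -1.0]]
force: [0.6, 1.2, -1.0]
opening: 0.723
grasp_force: 0.0
```

Request:
apply_moves([
  [0.72, 0.16, -0.26, 0, 0, 0, 0],
  [0.72, 0.32, -0.53, 0, 0, 0, 0],
  [0.72, 0.48, -0.8, 0, 0, 0, 0],
  [0.72, 0.48, -0.8, 0, 0, 0, 0],
])

```text
time: 17.88
ee_pos: [0.4352, -0.1538, 0.2469]
tool_rot: [[0.958, 0.287, -0.001], [0.287, -0.958, 0.003], [-0.0, -0.003, -1.0]]
force: [-0.1, -0.7, -0.9]
opening: 0.718
grasp_force: 0.0
```

Request:
apply_moves([
  [0.72, 0.16, -0.26, 0, 0, 0, 0],
  [0.72, 0.32, -0.53, 0, 0, 0, 0],
  [0.72, 0.48, -0.8, 0, 0, 0, 0],
  [0.72, 0.48, -0.8, 0, 0, 0, 0],
  [0.72, 0.48, -0.8, 0, 0, 0, 0],
])

```text
time: 18.3
ee_pos: [0.4584, -0.0668, 0.2473]
tool_rot: [[0.958, 0.287, -0.001], [0.287, -0.958, -0.0], [-0.001, -0.0, -1.0]]
force: [0.2, -0.5, -0.9]
opening: 0.717
grasp_force: 0.0
```

```bash
python3 look.py wrist - .461 -.0677 .075 .03 .458 -.064 .022 .055;  python3 look.py top - .388 -.338 .094 .03
```

```text
18.3 [ 0.4584 -0.0668  0.2473]
centre 0.4618 -0.0670 r 0.0197 z 0.0750 n 1622 tool delta mm [3.2 1.2]
centre 0.4584 -0.0629 r 0.0488 z 0.0206 n 3047 tool delta mm [ 1.2 -3.7]
18.35 [ 0.4583 -0.0677  0.2474]
centre 0.3867 -0.3372 r 0.0223 z 0.0940 n 287 tool delta mm [-145.5  237.8]
```

Request:
apply_moves([
  [0.72, 0.03, 0.005, 0.25, 0, 0, 0],
  [0.72, 0.03, 0.005, 0.5, 0, 0, 0],
  [0.72, 0.03, 0.005, 0.7, 0, 0, 0],
  [0.72, 0.03, 0.005, 0.7, 0, 0, 0],
  [0.72, 0.03, 0.005, 0.7, 0, 0, 0],
])

```text
time: 18.82
ee_pos: [0.4605, -0.068, 0.1771]
tool_rot: [[0.959, 0.282, -0.003], [0.282, -0.959, 0.001], [-0.002, -0.002, -1.0]]
force: [0.5, 0.3, 1.2]
opening: 0.719
grasp_force: 0.0
```

```bash
python3 look.py wrist w6.png .461 -.0677 .075 .03
```

```text
18.8167 [ 0.4605 -0.068   0.1771]
centre 0.4618 -0.0671 r 0.0197 z 0.0750 n 2993 tool delta mm [ 1.4 -0.6]
```

View pics/w6.png

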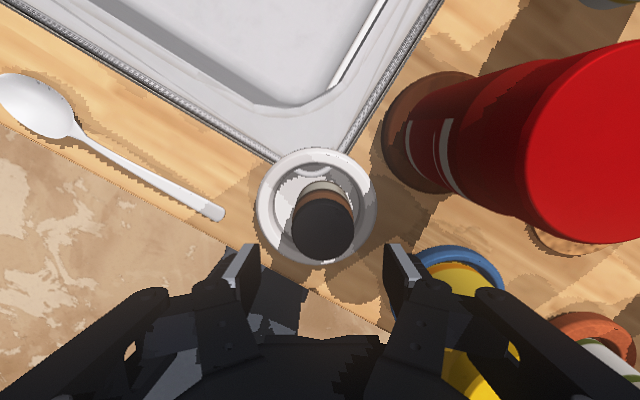

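The dark lid (322,228) is centred, and the red jar at (585,145) is well clear. I'll grip and lift.

Request:
apply_moves([
  [0.72, 0.01, -0.005, 0.2, 0, 0, 0],
  [0.72, 0.01, -0.005, 0.4, 0, 0, 0],
  [0.72, 0.01, -0.005, 0.6, 0, 0, 0],
  [0.72, 0.01, -0.005, 0.68, 0, 0, 0],
  [0.72, 0.01, -0.005, 0.68, 0, 0, 0],
])

```text
time: 19.28
ee_pos: [0.4618, -0.0665, 0.1095]
tool_rot: [[0.959, 0.283, -0.001], [0.283, -0.959, 0.001], [-0.001, -0.001, -1.0]]
force: [-0.1, 0.3, -0.4]
opening: 0.721
grasp_force: 0.0
```

Request:
apply_moves([
  [0.6, 0, 0, 0, 0, 0, 0],
  [0.5, 0, 0, 0, 0, 0, 0],
  [0.4, 0, 0, 0, 0, 0, 0],
  [0.3, 0, 0, 0, 0, 0, 0],
  [0.3, 0, 0, 0, 0, 0, 0],
], force=30)

```text
time: 19.7
ee_pos: [0.4634, -0.0669, 0.1117]
tool_rot: [[0.959, 0.284, 0.003], [0.284, -0.959, -0.002], [0.002, 0.002, -1.0]]
force: [-1.8, -0.9, 7.0]
opening: 0.481
grasp_force: 30.4
```

Request:
apply_moves([
  [0.3, 0, 0, 0, 0, 0, 0],
  [0.3, 0, 0, 0, 0, 0, 0],
])

```text
time: 19.87
ee_pos: [0.4634, -0.0669, 0.1117]
tool_rot: [[0.959, 0.284, 0.003], [0.284, -0.959, -0.002], [0.002, 0.002, -1.0]]
force: [-0.8, -1.0, 6.7]
opening: 0.483
grasp_force: 30.4
```

Request:
apply_moves([
  [0.3, 0, 0, -0.08, 0, 0, 0],
  [0.3, 0, 0, -0.25, 0, 0, 0],
  [0.3, 0, 0, -0.45, 0, 0, 0],
  [0.3, 0, 0, -0.7, 0, 0, 0],
  [0.3, 0, 0, -0.92, 0, 0, 0],
])

```text
time: 20.28
ee_pos: [0.462, -0.0661, 0.2037]
tool_rot: [[0.959, 0.284, 0.0], [0.284, -0.959, -0.0], [0.0, 0.0, -1.0]]
force: [1.1, 0.5, -0.9]
opening: 0.481
grasp_force: 30.8
```

Request:
apply_moves([
  [0.3, 0, 0, -0.25, 0, 0, 0],
  [0.3, 0, 0, -0.5, 0, 0, 0],
  [0.3, 0, 0, -0.75, 0, 0, 0],
  [0.3, 0, 0, -0.92, 0, 0, 0],
  [0.3, 0, 0, -0.92, 0, 0, 0],
])

```text
time: 20.7
ee_pos: [0.4638, -0.0668, 0.2988]
tool_rot: [[0.959, 0.284, 0.008], [0.284, -0.959, -0.003], [0.006, 0.005, -1.0]]
force: [0.8, -0.2, -1.6]
opening: 0.479
grasp_force: 30.8
```

Request:
apply_moves([
  [0.3, 0, 0.15, 0, 0, 0, 0],
  [0.3, 0, 0.3, 0, 0, 0, 0],
  [0.3, 0, 0.5, 0, 0, 0, 0],
  [0.3, 0, 0.7, 0, 0, 0, 0],
  [0.3, -0.015, 0.73, 0, 0, 0, 0],
])

```text
time: 21.12
ee_pos: [0.4818, -0.1395, 0.293]
tool_rot: [[0.959, 0.282, -0.001], [0.282, -0.959, -0.001], [-0.001, 0.0, -1.0]]
force: [0.1, 0.8, -0.5]
opening: 0.477
grasp_force: 30.9
```

Request:
apply_moves([
  [0.3, 0, 0.2, 0, 0, 0, 0],
  [0.3, 0, 0.4, 0, 0, 0, 0],
  [0.3, 0, 0.6, 0, 0, 0, 0],
  [0.3, -0.015, 0.73, 0, 0, 0, 0],
])

```text
time: 21.45
ee_pos: [0.5007, -0.2085, 0.2929]
tool_rot: [[0.959, 0.283, -0.001], [0.283, -0.959, 0.001], [-0.001, -0.001, -1.0]]
force: [1.6, 0.1, -0.8]
opening: 0.476
grasp_force: 30.9
```

Request:
apply_moves([
  [0.3, 0, 0.2, 0, 0, 0, 0],
  [0.3, 0, 0.4, 0, 0, 0, 0],
  [0.3, 0, 0.6, 0, 0, 0, 0],
  [0.3, -0.015, 0.73, 0, 0, 0, 0],
  [0.3, -0.015, 0.73, 0, 0, 0, 0],
])

```text
time: 21.87
ee_pos: [0.5197, -0.2797, 0.2932]
tool_rot: [[0.959, 0.282, -0.001], [0.282, -0.959, -0.0], [-0.001, -0.0, -1.0]]
force: [-0.3, 0.4, -0.7]
opening: 0.482
grasp_force: 30.9
```

Request:
apply_moves([
  [0.3, 0, 0, 0.3, 0, 0, 0],
  [0.3, 0, 0, 0.6, 0, 0, 0],
  [0.3, 0, 0, 0.85, 0, 0, 0],
  [0.3, 0, 0, 0.95, 0, 0, 0],
  [0.3, 0, 0, 0.95, 0, 0, 0],
])

```text
time: 22.28
ee_pos: [0.5183, -0.2757, 0.1957]
tool_rot: [[0.959, 0.284, -0.005], [0.284, -0.959, 0.005], [-0.004, -0.006, -1.0]]
force: [-0.8, 1.6, -1.5]
opening: 0.483
grasp_force: 30.9
```

Next I'll lower to just above the mat (contact expected at TCP ≈ 0.1115).

Request:
apply_moves([
  [0.3, 0, 0, 0.2, 0, 0, 0],
  [0.3, 0, 0, 0.45, 0, 0, 0],
  [0.3, 0, 0, 0.65, 0, 0, 0],
  [0.3, 0, 0, 0.79, 0, 0, 0],
  [0.3, 0, 0, 0.79, 0, 0, 0],
])

```text
time: 22.7
ee_pos: [0.5192, -0.2766, 0.1185]
tool_rot: [[0.959, 0.284, -0.003], [0.284, -0.959, 0.002], [-0.002, -0.003, -1.0]]
force: [-1.0, 0.3, -1.9]
opening: 0.479
grasp_force: 30.9
```

Request:
apply_moves([
  [0.3, 0, 0, 0.015, 0, 0, 0],
  [0.3, 0, 0, 0.03, 0, 0, 0],
  [0.3, 0, 0, 0.03, 0, 0, 0],
])

```text
time: 22.95
ee_pos: [0.5209, -0.2781, 0.1187]
tool_rot: [[0.959, 0.284, 0.002], [0.284, -0.959, -0.002], [0.002, 0.002, -1.0]]
force: [0.1, 0.5, -1.4]
opening: 0.478
grasp_force: 30.9
```

Request:
apply_moves([
  [0.3, 0, 0, 0.03, 0, 0, 0],
  [0.3, 0, 0, 0.05, 0, 0, 0],
  [0.3, 0, 0, 0.06, 0, 0, 0],
  [0.3, 0, 0, 0.06, 0, 0, 0],
])

```text
time: 23.28
ee_pos: [0.5202, -0.2778, 0.1117]
tool_rot: [[0.959, 0.284, 0.0], [0.284, -0.959, -0.0], [0.0, 0.001, -1.0]]
force: [-2.2, -0.2, 4.4]
opening: 0.48
grasp_force: 31.4
```

Request:
apply_moves([
  [0.3, 0, 0, 0.01, 0, 0, 0],
  [0.3, 0, 0, 0.015, 0, 0, 0],
  [0.3, 0, 0, 0.015, 0, 0, 0],
])

```text
time: 23.53
ee_pos: [0.5203, -0.2778, 0.1116]
tool_rot: [[0.959, 0.284, 0.0], [0.284, -0.959, -0.0], [0.0, 0.0, -1.0]]
force: [-5.7, 4.6, 15.6]
opening: 0.48
grasp_force: 32.6
```

Request:
apply_moves([
  [0.3, 0, 0, -0.02, 0, 0, 0],
  [0.55, 0, 0, -0.02, 0, 0, 0],
  [0.7, 0, 0, -0.02, 0, 0, 0],
  [0.7, 0, 0, -0.02, 0, 0, 0],
])

```text
time: 23.87
ee_pos: [0.5199, -0.2776, 0.1112]
tool_rot: [[0.959, 0.284, -0.0], [0.284, -0.959, 0.0], [-0.0, -0.0, -1.0]]
force: [-0.3, 0.4, 0.1]
opening: 0.702
grasp_force: 0.0
```

Request:
apply_moves([
  [0.7, 0, 0, -0.2, 0, 0, 0],
  [0.7, 0, 0, -0.5, 0, 0, 0],
  [0.7, 0, 0, -0.9, 0, 0, 0],
  [0.7, 0, 0, -0.9, 0, 0, 0],
])

```text
time: 24.2
ee_pos: [0.5231, -0.2799, 0.209]
tool_rot: [[0.959, 0.284, 0.009], [0.284, -0.959, -0.007], [0.007, 0.01, -1.0]]
force: [1.1, -1.8, 0.8]
opening: 0.7
grasp_force: 0.0
```

Request:
apply_moves([
  [1, 0, 0, -0.4, 0, 0, 0],
  [1, 0.1, -0.22, -0.6, 0, 0, 0],
  [1, 0.3, -0.64, -0.6, 0, 0, 0],
  [1, 0.3, -0.64, -0.6, 0, 0, 0],
])

```text
time: 24.53
ee_pos: [0.5317, -0.2037, 0.263]
tool_rot: [[0.958, 0.286, 0.003], [0.286, -0.958, 0.001], [0.003, 0.0, -1.0]]
force: [-0.2, 0.6, -0.4]
opening: 0.997
grasp_force: 0.0
```

Request:
apply_moves([
  [1, 0.15, -0.32, 0, 0, 0, 0],
  [1, 0.3, -0.64, 0, 0, 0, 0],
  [1, 0.3, -0.64, 0, 0, 0, 0],
  [1, 0.3, -0.64, 0, 0, 0, 0],
  [1, 0.3, -0.64, 0, 0, 0, 0],
])

```text
time: 24.95
ee_pos: [0.5412, -0.1379, 0.261]
tool_rot: [[0.959, 0.285, -0.0], [0.285, -0.959, -0.0], [-0.001, 0.0, -1.0]]
force: [0.7, 0.2, -0.1]
opening: 0.999
grasp_force: 0.0
```

```bash
python3 look.py wrist w7.png .5406 -.1376 .157 .04 .458 -.064 .022 .055; python3 look.py top - .52 -.278 .076 .03
```

```text
24.95 [ 0.5412 -0.1379  0.261 ]
centre 0.5407 -0.1378 r 0.0311 z 0.1560 n 7030 tool delta mm [-0.4 -0.3]
centre 0.4586 -0.0634 r 0.0487 z 0.0207 n 2013 tool delta mm [-58. -95.]
25.0 [ 0.5411 -0.1385  0.261 ]
centre 0.5179 -0.2769 r 0.0198 z 0.0762 n 217 tool delta mm [-61.5 126.2]
```

View pics/w7.png

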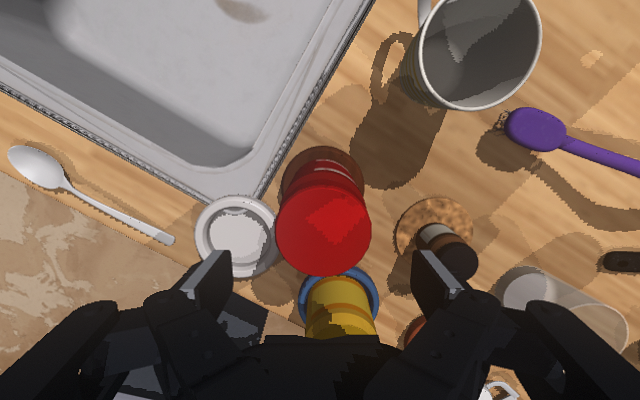

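The red lid (323,228) is centred, the white stand (235,235) is empty, and the dark jar stands on the mat. I'll descend and grip.

Request:
apply_moves([
  [1, 0, -0.005, 0.15, 0, 0, 0],
  [1, 0, -0.005, 0.3, 0, 0, 0],
  [1, 0, -0.005, 0.45, 0, 0, 0],
  [1, 0, -0.005, 0.58, 0, 0, 0],
  [1, 0, -0.005, 0.58, 0, 0, 0],
])

```text
time: 25.47
ee_pos: [0.5393, -0.1379, 0.2003]
tool_rot: [[0.959, 0.282, -0.005], [0.282, -0.959, 0.002], [-0.004, -0.003, -1.0]]
force: [-0.1, 0.8, -0.8]
opening: 1.001
grasp_force: 0.0
```

Request:
apply_moves([
  [1, 0, 0, 0, 0, 0, 0],
  [0.9, 0, 0, 0, 0, 0, 0],
  [0.82, 0, 0, 0, 0, 0, 0],
  [0.75, 0, 0, 0, 0, 0, 0],
  [0.7, 0, 0, 0, 0, 0, 0],
], force=50)

```text
time: 25.88
ee_pos: [0.5418, -0.1377, 0.2049]
tool_rot: [[0.959, 0.284, 0.002], [0.284, -0.959, -0.001], [0.002, 0.002, -1.0]]
force: [-0.8, -0.9, 5.3]
opening: 0.712
grasp_force: 50.5
```

Request:
apply_moves([
  [0.55, 0, 0, 0, 0, 0, 0],
  [0.55, 0, 0, 0, 0, 0, 0],
  [0.55, 0, 0, 0, 0, 0, 0],
])

```text
time: 26.13
ee_pos: [0.5417, -0.1377, 0.2049]
tool_rot: [[0.959, 0.284, 0.002], [0.284, -0.959, -0.001], [0.002, 0.002, -1.0]]
force: [-0.9, 0.1, 6.8]
opening: 0.709
grasp_force: 52.7
```

Request:
apply_moves([
  [0.55, 0, 0, -0.06, 0, 0, 0],
  [0.55, 0, 0, -0.15, 0, 0, 0],
  [0.55, 0, 0, -0.27, 0, 0, 0],
  [0.55, 0, 0, -0.38, 0, 0, 0],
  [0.55, 0, 0, -0.38, 0, 0, 0],
])

```text
time: 26.55
ee_pos: [0.5424, -0.1378, 0.2448]
tool_rot: [[0.959, 0.284, 0.005], [0.284, -0.959, -0.002], [0.004, 0.003, -1.0]]
force: [0.6, -0.6, -2.3]
opening: 0.709
grasp_force: 55.0
```

Request:
apply_moves([
  [0.55, -0.08, -0.13, 0, 0, 0, 0],
  [0.55, -0.16, -0.26, 0, 0, 0, 0],
  [0.55, -0.24, -0.39, 0, 0, 0, 0],
  [0.55, -0.29, -0.47, 0, 0, 0, 0],
])

```text
time: 26.88
ee_pos: [0.4988, -0.0995, 0.2413]
tool_rot: [[0.959, 0.284, -0.001], [0.284, -0.959, 0.001], [-0.001, -0.001, -1.0]]
force: [0.6, -0.3, -3.5]
opening: 0.711
grasp_force: 55.4
```

Request:
apply_moves([
  [0.55, -0.08, -0.13, 0, 0, 0, 0],
  [0.55, -0.16, -0.26, 0, 0, 0, 0],
  [0.55, -0.24, -0.39, 0, 0, 0, 0],
  [0.55, -0.29, -0.47, 0, 0, 0, 0],
  [0.55, -0.29, -0.47, 0, 0, 0, 0],
])

```text
time: 27.3
ee_pos: [0.4576, -0.0625, 0.2413]
tool_rot: [[0.959, 0.285, -0.001], [0.285, -0.959, 0.0], [-0.001, -0.001, -1.0]]
force: [-0.7, 0.1, -3.7]
opening: 0.706
grasp_force: 55.4
```

Request:
apply_moves([
  [0.55, 0, 0, 0, 0, 0, 0],
  [0.55, 0, 0, 0, 0, 0, 0],
  [0.55, 0, 0, 0, 0, 0, 0],
])

```text
time: 27.55
ee_pos: [0.4594, -0.0642, 0.2417]
tool_rot: [[0.959, 0.283, 0.001], [0.283, -0.959, -0.0], [0.001, 0.001, -1.0]]
force: [-0.1, 0.9, -3.9]
opening: 0.709
grasp_force: 55.4
```

```bash
python3 held.py 0 179 180 255 60 255 .17 .21 .4586 -.0636; python3 look.py top - .54 -.1375 .022 .05
```

```text
lid 0.4591 -0.0632 r 0.0307 z 0.1928 13326 tcp [ 0.4594 -0.0642  0.2417] shift mm [-0.6  0.2 -0. ]
27.6 [ 0.4593 -0.0642  0.2415]
centre 0.5399 -0.1377 r 0.0453 z 0.0220 n 666 tool delta mm [56.4 93.3]
```

Centred within 0.6 mm. I'll lower now; contact is expected at TCP ≈ 0.189.

Request:
apply_moves([
  [0.55, -0.004, 0, 0.08, 0, 0, 0],
  [0.55, -0.004, 0, 0.2, 0, 0, 0],
  [0.55, -0.004, 0, 0.28, 0, 0, 0],
  [0.55, -0.004, 0, 0.32, 0, 0, 0],
  [0.55, -0.004, 0, 0.32, 0, 0, 0],
])

```text
time: 28.07
ee_pos: [0.4576, -0.0635, 0.2079]
tool_rot: [[0.959, 0.284, -0.003], [0.284, -0.959, 0.001], [-0.002, -0.002, -1.0]]
force: [0.1, -0.1, -4.3]
opening: 0.705
grasp_force: 55.4
```

Request:
apply_moves([
  [0.55, 0, 0, 0.05, 0, 0, 0],
  [0.55, 0, 0, 0.1, 0, 0, 0],
  [0.55, 0, 0, 0.14, 0, 0, 0],
  [0.55, 0, 0, 0.17, 0, 0, 0],
  [0.55, 0, 0, 0.17, 0, 0, 0],
])

```text
time: 28.48
ee_pos: [0.458, -0.0636, 0.1917]
tool_rot: [[0.959, 0.284, -0.001], [0.284, -0.959, 0.0], [-0.001, -0.001, -1.0]]
force: [0.2, -0.6, -3.2]
opening: 0.707
grasp_force: 55.4
```

Request:
apply_moves([
  [0.55, 0, 0, 0.01, 0, 0, 0],
  [0.55, 0, 0, 0.02, 0, 0, 0],
  [0.55, 0, 0, 0.02, 0, 0, 0],
])

```text
time: 28.73
ee_pos: [0.4584, -0.0638, 0.1904]
tool_rot: [[0.959, 0.284, 0.0], [0.284, -0.959, -0.0], [0.0, 0.0, -1.0]]
force: [-0.4, -1.1, -3.2]
opening: 0.709
grasp_force: 55.4
```

Request:
apply_moves([
  [0.55, 0, 0, 0.01, 0, 0, 0],
  [0.55, 0, 0, 0.02, 0, 0, 0],
  [0.55, 0, 0, 0.025, 0, 0, 0],
  [0.55, 0, 0, 0.025, 0, 0, 0],
])

```text
time: 29.07
ee_pos: [0.4589, -0.0639, 0.1889]
tool_rot: [[0.959, 0.284, 0.001], [0.284, -0.959, -0.0], [0.001, 0.001, -1.0]]
force: [-1.8, -0.2, 4.6]
opening: 0.709
grasp_force: 56.4
```

Seated. I'll release it and fetch the dark jar.

Request:
apply_moves([
  [0.8, 0, 0, -0.01, 0, 0, 0],
  [0.9, 0, 0, -0.01, 0, 0, 0],
  [1, 0, 0, -0.01, 0, 0, 0],
  [1, 0, 0, -0.01, 0, 0, 0],
])

```text
time: 29.4
ee_pos: [0.4585, -0.0638, 0.189]
tool_rot: [[0.959, 0.284, 0.0], [0.284, -0.959, -0.0], [0.0, 0.0, -1.0]]
force: [-0.5, 0.2, -0.3]
opening: 0.996
grasp_force: 0.0
```

Request:
apply_moves([
  [1, 0, 0, -0.15, 0, 0, 0],
  [1, 0, 0, -0.4, 0, 0, 0],
  [1, 0, 0, -0.6, 0, 0, 0],
  [1, 0, 0, -0.6, 0, 0, 0],
])

```text
time: 29.73
ee_pos: [0.4604, -0.0645, 0.253]
tool_rot: [[0.959, 0.284, 0.007], [0.284, -0.959, -0.003], [0.006, 0.005, -1.0]]
force: [0.3, -0.7, 0.7]
opening: 0.998
grasp_force: 0.0
```

Request:
apply_moves([
  [1, 0, 0.3, 0, 0, 0, 0],
  [1, 0, 0.6, 0, 0, 0, 0],
  [0.72, -0.01, 0.74, 0, 0, 0, 0],
  [0.72, -0.01, 0.74, 0, 0, 0, 0],
])

```text
time: 30.07
ee_pos: [0.4788, -0.1374, 0.2486]
tool_rot: [[0.96, 0.281, 0.0], [0.281, -0.96, -0.001], [-0.0, 0.001, -1.0]]
force: [-0.6, -0.4, -0.2]
opening: 0.746
grasp_force: 0.0
```

Request:
apply_moves([
  [0.72, 0, 0.37, 0, 0, 0, 0],
  [0.72, -0.01, 0.74, 0, 0, 0, 0],
  [0.72, -0.01, 0.74, 0, 0, 0, 0],
])

```text
time: 30.32
ee_pos: [0.4993, -0.2103, 0.2488]
tool_rot: [[0.96, 0.281, 0.001], [0.281, -0.96, -0.002], [0.0, 0.003, -1.0]]
force: [-1.3, -0.3, 0.8]
opening: 0.717
grasp_force: 0.0
```

Request:
apply_moves([
  [0.72, 0, 0.37, 0, 0, 0, 0],
  [0.72, -0.01, 0.73, 0.3, 0, 0, 0],
  [0.72, -0.01, 0.73, 0.6, 0, 0, 0],
  [0.72, -0.01, 0.73, 0.6, 0, 0, 0],
  [0.72, -0.01, 0.73, 0.6, 0, 0, 0],
])

```text
time: 30.73
ee_pos: [0.5166, -0.2746, 0.1863]
tool_rot: [[0.959, 0.283, -0.005], [0.283, -0.959, 0.005], [-0.004, -0.006, -1.0]]
force: [-0.6, 0.2, -0.3]
opening: 0.722
grasp_force: 0.0
```

```bash
python3 look.py wrist - .5185 -.277 .076 .03; python3 look.py top - .4586 -.0636 .141 .045
```

```text
30.7333 [ 0.5166 -0.2746  0.1863]
centre 0.5185 -0.2773 r 0.0197 z 0.0750 n 2713 tool delta mm [1.  3.1]
30.7833 [ 0.5177 -0.275   0.1884]
none 0
```

Request:
apply_moves([
  [0.72, 0.005, 0.015, 0.2, 0, 0, 0],
  [0.72, 0.005, 0.015, 0.4, 0, 0, 0],
  [0.72, 0.005, 0.015, 0.6, 0, 0, 0],
  [0.72, 0.005, 0.015, 0.77, 0, 0, 0],
  [0.72, 0.005, 0.015, 0.77, 0, 0, 0],
])

```text
time: 31.25
ee_pos: [0.5184, -0.2759, 0.1107]
tool_rot: [[0.959, 0.285, -0.002], [0.285, -0.959, 0.002], [-0.002, -0.003, -1.0]]
force: [-0.7, -0.0, -0.4]
opening: 0.719
grasp_force: 0.0
```

Request:
apply_moves([
  [0.6, 0, 0, 0, 0, 0, 0],
  [0.5, 0, 0, 0, 0, 0, 0],
  [0.4, 0, 0, 0, 0, 0, 0],
  [0.3, 0, 0, 0, 0, 0, 0],
  [0.3, 0, 0, 0, 0, 0, 0],
], force=30)

```text
time: 31.67
ee_pos: [0.5205, -0.2783, 0.1145]
tool_rot: [[0.959, 0.284, 0.003], [0.284, -0.959, -0.002], [0.003, 0.003, -1.0]]
force: [-1.0, 2.9, 7.1]
opening: 0.482
grasp_force: 31.0
```

```bash
python3 look.py top t4.png .4586 -.0636 .141 .06
```

```text
31.6667 [ 0.5205 -0.2783  0.1145]
none 0
```

View pics/t4.png

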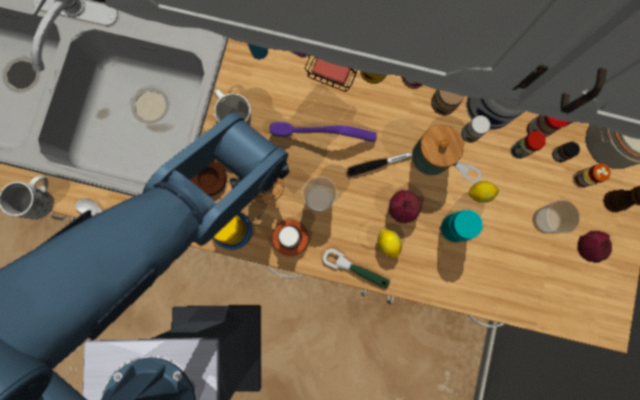

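The arm hides the red jar here. The yellow jar (230,228) and the white-lidded jar (290,237) are seated. I'll carry the dark jar over now.

Request:
apply_moves([
  [0.3, 0, 0, -0.08, 0, 0, 0],
  [0.3, 0, 0, -0.25, 0, 0, 0],
  [0.3, 0, 0, -0.45, 0, 0, 0],
  [0.3, 0, 0, -0.45, 0, 0, 0],
])

```text
time: 32.05
ee_pos: [0.5211, -0.2794, 0.1618]
tool_rot: [[0.959, 0.284, 0.006], [0.284, -0.959, -0.005], [0.004, 0.006, -1.0]]
force: [0.2, -1.0, -0.5]
opening: 0.479
grasp_force: 30.6
```

Request:
apply_moves([
  [0.3, 0.07, -0.15, 0, 0, 0, 0],
  [0.3, 0.14, -0.3, 0, 0, 0, 0],
  [0.3, 0.21, -0.45, 0, 0, 0, 0],
  [0.3, 0.3, -0.64, 0, 0, 0, 0],
])

```text
time: 32.38
ee_pos: [0.5292, -0.2068, 0.1562]
tool_rot: [[0.959, 0.283, -0.001], [0.283, -0.959, 0.001], [-0.001, -0.001, -1.0]]
force: [-0.5, 0.5, -0.8]
opening: 0.479
grasp_force: 30.6
```

Request:
apply_moves([
  [0.3, 0.07, -0.15, 0, 0, 0, 0],
  [0.3, 0.14, -0.3, 0, 0, 0, 0],
  [0.3, 0.21, -0.45, 0, 0, 0, 0],
  [0.3, 0.3, -0.64, 0, 0, 0, 0],
  [0.3, 0.3, -0.64, 0, 0, 0, 0],
])

```text
time: 32.8
ee_pos: [0.5397, -0.1339, 0.1558]
tool_rot: [[0.958, 0.286, -0.002], [0.286, -0.958, 0.002], [-0.001, -0.003, -1.0]]
force: [0.4, -0.1, -0.8]
opening: 0.481
grasp_force: 30.7
```

Request:
apply_moves([
  [0.3, 0, 0, 0, 0, 0, 0],
  [0.3, 0, 0, 0, 0, 0, 0],
  [0.3, 0, 0, 0, 0, 0, 0],
])

```text
time: 33.05
ee_pos: [0.5401, -0.1384, 0.1567]
tool_rot: [[0.959, 0.283, -0.0], [0.283, -0.959, -0.0], [-0.0, 0.0, -1.0]]
force: [0.5, -0.5, -1.0]
opening: 0.479
grasp_force: 30.7
```

```bash
python3 held.py 0 179 0 255 0 60 .11 .135 .5400 -.1377; python3 look.py wrist w8.png .54 -.1375 .022 .05
```

```text
lid 0.5457 -0.1358 r 0.0339 z 0.1173 6680 tcp [ 0.5401 -0.1384  0.1567] shift mm [-6.   0.2  0. ]
33.1 [ 0.5402 -0.1386  0.1568]
centre 0.5408 -0.1382 r 0.0447 z 0.0209 n 5400 tool delta mm [ 0.7 -0.2]
```

View pics/w8.png

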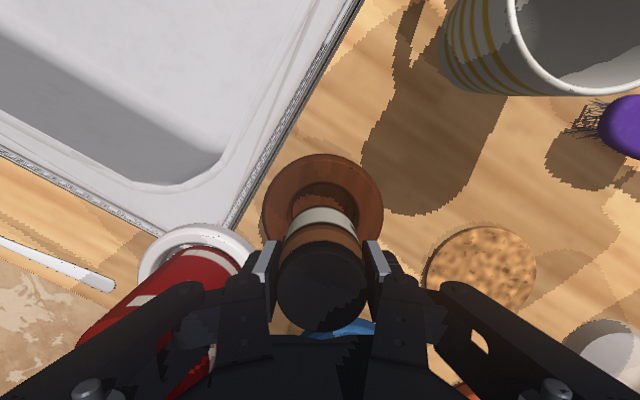

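The dark jar's lid (323,288) is over the dark stand, and the red jar is upright in the white stand. I'll cast a ray through the lid centre.

```bash
python3 - <<'E'
from h import *
s=get_state(); c=cam('wrist'); 
w=np.array([plane(c,u,v,.1175)[:2] for u,v in [(278,287),(368,287),(323,243),(323,332)]])
p=np.array([(w[0,0]+w[1,0]+w[2,0]+w[3,0])/4,w[:,1].mean()])
print(w.round(4),np.linalg.norm(w[0]-w[1]),np.linalg.norm(w[2]-w[3]),p,s['ee_pos'],s['tool_rot'].T@np.array([.5403-p[0],-.1379-p[1],0]))
E
```

```text
[[ 0.5361 -0.1204]
 [ 0.5465 -0.1555]
 [ 0.5597 -0.1325]
 [ 0.5208 -0.1441]] 0.03664223063900918 0.040566429377877015 [ 0.54080208 -0.13814042] [ 0.54019553 -0.13869088  0.15679311] [-4.13562242e-04 -3.72625924e-04  3.49756189e-09]
```

Request:
apply_moves([
  [0.3, 0.005, -0.003, 0.1, 0, 0, 0],
  [0.3, 0.005, -0.003, 0.2, 0, 0, 0],
  [0.3, 0.005, -0.003, 0.25, 0, 0, 0],
  [0.3, 0.005, -0.003, 0.25, 0, 0, 0],
])

```text
time: 33.53
ee_pos: [0.5394, -0.1371, 0.1295]
tool_rot: [[0.959, 0.284, -0.004], [0.284, -0.959, 0.002], [-0.003, -0.003, -1.0]]
force: [-0.3, -0.3, -1.0]
opening: 0.478
grasp_force: 30.7
```

Request:
apply_moves([
  [0.3, 0, 0, 0.04, 0, 0, 0],
  [0.3, 0, 0, 0.08, 0, 0, 0],
  [0.3, 0, 0, 0.12, 0, 0, 0],
  [0.3, 0, 0, 0.14, 0, 0, 0],
  [0.3, 0, 0, 0.14, 0, 0, 0],
])

```text
time: 33.95
ee_pos: [0.5406, -0.1375, 0.1174]
tool_rot: [[0.959, 0.284, -0.0], [0.284, -0.959, 0.0], [-0.0, -0.0, -1.0]]
force: [0.6, 0.2, -1.5]
opening: 0.481
grasp_force: 30.6
```

Request:
apply_moves([
  [0.3, 0, 0, 0.015, 0, 0, 0],
  [0.3, 0, 0, 0.025, 0, 0, 0],
  [0.3, 0, 0, 0.03, 0, 0, 0],
  [0.3, 0, 0, 0.03, 0, 0, 0],
])

```text
time: 34.28
ee_pos: [0.5407, -0.1375, 0.1149]
tool_rot: [[0.959, 0.284, -0.0], [0.284, -0.959, 0.0], [-0.0, -0.0, -1.0]]
force: [0.3, 0.1, -0.8]
opening: 0.48
grasp_force: 30.6
```

Request:
apply_moves([
  [0.3, 0, 0, 0.01, 0, 0, 0],
  [0.3, 0, 0, 0.015, 0, 0, 0],
  [0.3, 0, 0, 0.015, 0, 0, 0],
])

```text
time: 34.53
ee_pos: [0.541, -0.1376, 0.1146]
tool_rot: [[0.959, 0.284, 0.0], [0.284, -0.959, -0.0], [0.0, 0.0, -1.0]]
force: [-3.4, 1.1, 8.1]
opening: 0.477
grasp_force: 31.4
```

Seated. I'll release it, rise, and swing the arm clear to check everything from the top.

Request:
apply_moves([
  [0.3, 0, 0, -0.01, 0, 0, 0],
  [0.55, 0, 0, -0.01, 0, 0, 0],
  [0.65, 0, 0, -0.01, 0, 0, 0],
  [0.65, 0, 0, -0.01, 0, 0, 0],
])

```text
time: 34.87
ee_pos: [0.5408, -0.1376, 0.1144]
tool_rot: [[0.959, 0.284, 0.0], [0.284, -0.959, -0.0], [0.0, 0.0, -1.0]]
force: [-0.3, -0.2, 0.5]
opening: 0.651
grasp_force: 0.0
```

Request:
apply_moves([
  [0.65, 0, 0, -0.2, 0, 0, 0],
  [0.65, 0, 0, -0.5, 0, 0, 0],
  [0.65, 0, 0, -0.9, 0, 0, 0],
  [0.65, 0, 0, -0.9, 0, 0, 0],
])

```text
time: 35.2
ee_pos: [0.5443, -0.1392, 0.2119]
tool_rot: [[0.959, 0.284, 0.011], [0.284, -0.959, -0.005], [0.009, 0.008, -1.0]]
force: [1.7, -0.9, 1.8]
opening: 0.651
grasp_force: 0.0
```

Request:
apply_moves([
  [0.65, 0, 0, -0.4, 0, 0, 0],
  [0.65, 0, 0, -0.8, 0, 0, 0],
  [0.65, 0, 0, -0.8, 0, 0, 0],
])

```text
time: 35.45
ee_pos: [0.5441, -0.1391, 0.293]
tool_rot: [[0.959, 0.284, 0.012], [0.284, -0.959, -0.006], [0.01, 0.009, -1.0]]
force: [1.6, -2.2, 1.1]
opening: 0.649
grasp_force: 0.0
```

Request:
apply_moves([
  [0.65, -0.3, 0.3, 0, 0, 0, 0],
  [0.65, -0.6, 0.6, 0, 0, 0, 0],
  [0.65, -0.9, 0.9, 0, 0, 0, 0],
  [0.65, -0.95, 0.95, 0, 0, 0, 0],
])

```text
time: 35.78
ee_pos: [0.4745, -0.26, 0.2844]
tool_rot: [[0.96, 0.281, -0.0], [0.281, -0.96, -0.003], [-0.001, 0.002, -1.0]]
force: [-0.2, -0.7, 1.2]
opening: 0.655
grasp_force: 0.0
```

Request:
apply_moves([
  [0.65, -0.3, 0.3, 0, 0, 0, 0],
  [0.65, -0.6, 0.6, 0, 0, 0, 0],
  [0.65, -0.9, 0.9, 0, 0, 0, 0],
  [0.65, -0.95, 0.95, 0, 0, 0, 0],
])

```text
time: 36.12
ee_pos: [0.41, -0.3783, 0.2844]
tool_rot: [[0.96, 0.28, -0.0], [0.28, -0.96, -0.003], [-0.001, 0.003, -1.0]]
force: [0.1, 0.6, 0.0]
opening: 0.648
grasp_force: 0.0
```

Request:
apply_moves([
  [0.65, -0.3, 0.3, 0, 0, 0, 0],
  [0.65, -0.6, 0.6, 0, 0, 0, 0],
  [0.65, -0.6, 0.9, 0, 0, 0, 0],
  [0.65, -0.6, 0.9, 0, 0, 0, 0],
  [0.65, -0.6, 0.9, 0, 0, 0, 0],
])

```text
time: 36.53
ee_pos: [0.3804, -0.4779, 0.2834]
tool_rot: [[0.959, 0.282, -0.0], [0.282, -0.959, 0.001], [0.0, -0.001, -1.0]]
force: [0.1, 1.2, -0.5]
opening: 0.645
grasp_force: 0.0
```

```bash
python3 look.py top t5.png .4586 -.0636 .141 .05 .411 -.196 .121 .05 .388 -.338 .094 .04 .54 -.1377 .076 .035 .485 -.4105 .09 .06
```

```text
36.5333 [ 0.3804 -0.4779  0.2834]
centre 0.4570 -0.0639 r 0.0320 z 0.1413 n 609 tool delta mm [ 190.3 -375.6]
centre 0.4104 -0.1937 r 0.0343 z 0.1213 n 691 tool delta mm [ 109.  -264.2]
centre 0.3862 -0.3377 r 0.0218 z 0.0944 n 208 tool delta mm [  45.2 -132.9]
centre 0.5384 -0.1362 r 0.0198 z 0.0763 n 212 tool delta mm [ 248.  -283.3]
centre 0.4856 -0.4104 r 0.0398 z 0.0900 n 67 tool delta mm [120.  -35.2]
```

View pics/t5.png

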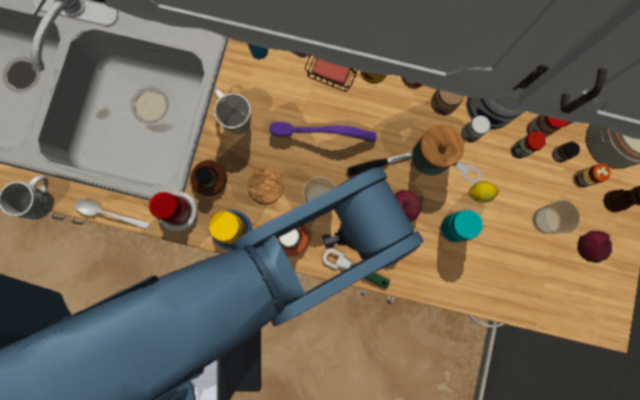

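The lid heights are 0.141, 0.121, 0.094 and 0.076, so every jar is seated in its own well. In the picture, red is at (170,208), yellow at (227,227), the white-lidded jar at (290,238) and the dark-lidded jar at (206,177). The glass hasn't moved and the arm touches nothing.

```bash
python3 -c "from workcell import *; print(sign_off())"
```

```text
the job is handed in; nothing more can be done
None
```

All four jars are upright and fully down in their own wells, the glass hasn't moved, and the job was handed in at about 37 s of the 125 s allowed.

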